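# Empty the parts tumbler and rack the bearing balls

### The job

The bearing balls in the parts tumbler are clean. Push the catch pan fully home under the drum while the port still faces up, crank the drum over until its port faces straight down and every ball has dropped into the pan, then put all the balls into the wooden carrier, one seated in each well. Leave the tumbler ready for the next load, with the port facing straight up again and the pan fully home, and leave the spanner, screwdriver and brush where they lie.

Things in the scene. Friction and masses are not known exactly. Their poses are not given: they have to be found in the camera images.
- axle (a point): Mid-drum on the tumbler's axle, 130 mm above the bench. Axes: x along the axle, away from the crank; y level; z up. Grey steel frame fixed to the bench (placed anew each start), uprights 92 to 106 mm either side of this point along x, 160 mm high; between them a steel drum 136 mm in diameter, 162 mm long, with a side port from end to end, 60 mm wide.
- drum (a joint): Drum angle, rad: 0 = port faces straight up, 3.14 = straight down; stops at -0.6 and 3.6. As it grows the crank grip goes from the axle's -y side (at 0) over the top (at 1.57) to the +y side (at 3.14), the port over the +y side. Light friction, about 3 N at the grip; the drum stays where it is left.
- crank_grip (a point): Middle of the crank's black grip, a sleeve turning freely on its pin: 18 mm in diameter, 58 mm long, parallel to the axle, standing out from the crank arm away from the drum. It circles at 55 mm radius round the axle's line, 151 mm from mid-drum towards the axle's -x (the arm's face is at 120 mm). This frame turns with the drum.
- pan (a joint): How far the catch pan is drawn out from under the drum, m: 0 = fully home, on its stop; 0.21 = fully out, on its stop, all its inside clear of the drum. It slides along the axle frame's -y against about 2 N of friction and stays where it is left.
- pan_knob (a point): Middle of the pan's knob, an upright black post 18 mm in diameter, 36 mm high, from 33 to 69 mm above the bench (this point at 53 mm), on a bracket outside the pan's -y end, 135 mm from the pan's middle.
- pan_groove (a point): Middle of the pan's bottom line, 8 mm above the bench; moves with the pan; axes as the axle's. The aluminium pan is inside 162 mm along x and 166 mm along y; its 4 mm walls reach 48 mm above the bench. Its floor is a shallow V, sloping at 12 degrees from both long sides to a line along y, where balls mostly come to rest, centres 22 mm above the bench.
- carrier: Loose wooden carrier block, 204 x 148 mm, 0.6 kg; origin mid-underside, x along its long side, z up. Deck 24 mm above the bench, rim 8 mm higher and 6 mm thick. Six square 26 mm wells, three along x by two along y, 56 mm apart both ways. A ball sits on a well's edges, its centre 29 mm above the bench, two thirds of it above the deck.
- well0 (a point): Well 0 of the carrier, at x -56, y -28 mm from the carrier's middle: where the centre of a ball seated in it lies (29 mm above the bench).
- well1 (a point): Well 1 of the carrier, at x -56, y +28 mm from the carrier's middle: where the centre of a ball seated in it lies (29 mm above the bench).
- well2 (a point): Well 2 of the carrier, at x +0, y -28 mm from the carrier's middle: where the centre of a ball seated in it lies (29 mm above the bench).
- well3 (a point): Well 3 of the carrier, at x +0, y +28 mm from the carrier's middle: where the centre of a ball seated in it lies (29 mm above the bench).
- well4 (a point): Well 4 of the carrier, at x +56, y -28 mm from the carrier's middle: where the centre of a ball seated in it lies (29 mm above the bench).
- well5 (a point): Well 5 of the carrier, at x +56, y +28 mm from the carrier's middle: where the centre of a ball seated in it lies (29 mm above the bench).
- ball0_center (a point): Centre of a steel bearing ball, 28 mm in diameter, about 90 g, at the start inside the drum. Three to five of the five balls are there; absent ones read None from the start. Its axes mean nothing.
- ball1_center (a point): Centre of a steel bearing ball, 28 mm in diameter, about 90 g, at the start inside the drum. Three to five of the five balls are there; absent ones read None from the start. Its axes mean nothing.
- ball2_center (a point): Centre of a steel bearing ball, 28 mm in diameter, about 90 g, at the start inside the drum. Three to five of the five balls are there; absent ones read None from the start. Its axes mean nothing.
- ball3_center (a point): Centre of a steel bearing ball, 28 mm in diameter, about 90 g, at the start inside the drum. Three to five of the five balls are there; absent ones read None from the start. Its axes mean nothing.
- ball4_center (a point): Centre of a steel bearing ball, 28 mm in diameter, about 90 g, at the start inside the drum. Three to five of the five balls are there; absent ones read None from the start. Its axes mean nothing.
- wrench: Bystander: a spanner, loose on the bench; leave it alone.
- screwdriver: Bystander: a screwdriver, loose on the bench; leave it alone.
- brush: Bystander: a brush, loose on the bench; leave it alone.

How it is judged:
By the outcome, as a careful person would: the job done as asked, in the order asked, and still so for the second after the job is handed in, with the robot touching nothing.
Of ball0, ball1, ball2, ball3, ball4 only 3 to 5 are there at a start; the rules pass over those that are not, and their reading is None.
At some moment in a run one of carrier may be knocked a few centimetres aside while the robot is not near it.
It also fails if it takes over 210 s, if anything falls off the work surface, if the arm or the gripper's body presses on something with over 40 N, if the wrist force passes 120 N, or if a joint passes its speed limit or range.

### The arm

A 7-joint arm with a two-finger parallel gripper is mounted at the origin on the work surface. World frame = base frame: x ahead of the robot, y to its left, z up, the work surface at z = 0. Lengths are in mm, angles in degrees, forces in N, time in s.
With the tool pointing down it reaches from about 350 to 775 mm from the base axis. Payload 3.1 kg.
Tool frame: the origin (TCP) lies on the centre line of the jaws, within the pads' length; the fingertips stand 19 mm ahead of it and the grasp point (between the pads) is the TCP; z points along the fingers, y is the line along which they close (so a half turn about z gives the same grasp; the last joint's range is limited). The gripper opens to 85 mm and grips with 20 to 120 N. Pads are 22 mm wide; open, the fingers measure 114 mm over their backs; the gripper's body (76 mm by 85 mm) begins 54 mm behind the grasp point. The pads swing forward as they close: fully open they stand 13 mm farther back than shut.
Start: joints at [66.881, 17.813, 0.802, 86.603, -0.252, 75.585, -1.558], TCP at [194.711, -514.397, 250.304] pointing down, gripper open.
Joint ranges: [-154.91, 154.91], [-16.99, 109.72], [-72.82, 74.43], [7.12, 147.25], [-82.49, 262.49], [11.32, 116.49], [-174.64, 174.64]. Speed limits (degrees/s): [159.86, 159.86, 180, 180, 180, 180, 180].

### API

Orientations are given as a 3x3 rotation matrix whose columns are the frame's x, y, z axes.
In Python, from station import env, optics, close_job gives the robot as it stands.
- The arm moves only by the shell command python3 -m creep 'ROWS' [OPENING] [FORCE]. ROWS is JSON, a list of rows, each a list of 2 entries, a list of its own where there are three numbers: the shift along the tool's x, y, z in mm, then the turn, a rotation vector about the tool's x, y, z in degrees. In form: [[[tx, ty, tz], [wx, wy, wz]], ...]. A call has 1 to 20 rows; each row shifts and turns the commanded pose from where the row before left it, along the tool's axes as they then stand; what a row does not reach is not made up. A row lasts 1/8 s, in which the tool goes at most 62.5 mm and 10.7 degrees, less where a joint would pass 70% of its speed; a pose out of reach is approached as far as the arm can. A call with a gripper value outside its range is refused whole. OPENING is the opening, from 0 (shut) to 1 (fully open), set as the call begins (- or left out, the last holds). The fingers move at their own pace and stop on an object; FORCE is the grip in N (left out, the last holds). Time passes only in rows, so rows that do not move let the fingers close. It gives the time, the measured TCP pose, the force, the opening and the grip force at its end, in the units of the state.
- env.read_state(): the state, without advancing time (a new reading comes with each control period).
- optics.read_camera(name): name is "scene" or "side" or "wrist"; returns (picture, depth): 384x512x3 uint8, red, green, blue; 384x512 float32, mm along the optical axis (not along the pixel's ray), 0 where there is no reading.
- optics.get_calibration(name): a dict with "fx", "fy", "cx", "cy" (pixels), "rvec" (rotation vector, rad) and "tvec" (3), from world to camera coordinates, as OpenCV has them; the wrist camera has in their place "hand_eye" (4x4, takes a point from camera to tool coordinates, whose origin is the TCP and whose axes are the flange's). Camera axes: x right, y down, z forward; pixel columns grow to the right and rows downward; lengths in mm; the calibration is good to about 2 mm. The wrist camera is an equidistant fisheye: a pixel r from the principal point sees the ray r / f radians off the axis. A picture is of the moment at which its call begins: read the wrist's pose just before it. get_calibration takes no time and is no camera call.
- close_job(): hands the job in; it is judged then, once.
The state is a dict: "t": time; "joints": joint angles; "joint_vel": joint speeds; "tau": joint torques, N m; "tcp_pos": TCP position; "eef_rot": TCP orientation; "contact_force": force on the tool from outside, world axes, zero at the start; "ft_torque": the same for the moment, N m; "finger_gap": opening from 0.0 (shut) to 1.0 (fully open); "grip_force": force on a finger pad.
Only numpy, scipy, OpenCV 4.12 (cv2) and the standard library are available. Lean on these libraries where they do the work, as an engineer would, in place of code of your own. Each camera call takes 0.05 s, during which the arm holds its last target. There are 200 camera calls.

## Working session

There is one attempt and no reset: what is moved stays moved. The work goes in short steps, Python scripts to look and compute and a shell command to move; the robot and the scene stay as the last step left them, time stands still between calls to the robot, and variables do not carry over. Pictures are saved under pics/ and viewed, at most 14 in all, crops included, and the job is handed in when it is done.

```bash
ls; mkdir -p pics
cat > h.py <<'E'
import numpy as np, cv2
from station import env, optics
def snap(name,fn=None):
    s=env.read_state(); im,d=optics.read_camera(name)
    if fn: cv2.imwrite('pics/'+fn,im[:,:,::-1])
    return s,im,d
def rays(name,uv,s=None):
    """world origin and dirs for pixels"""
    c=optics.get_calibration(name); uv=np.atleast_2d(uv).astype(float)
    x=(uv[:,0]-c['cx'])/c['fx']; y=(uv[:,1]-c['cy'])/c['fy']
    if 'hand_eye' in c:
        r=np.hypot(x,y); k=np.where(r>1e-9,np.sin(r)/np.maximum(r,1e-9),1)
        dc=np.c_[x*k,y*k,np.cos(r)]; H=np.array(c['hand_eye']); R=np.array(s['eef_rot']); 
        return R@H[:3,3]+np.array(s['tcp_pos']), dc@H[:3,:3].T@R.T
    R=cv2.Rodrigues(np.array(c['rvec'],float))[0]; t=np.array(c['tvec'],float).ravel()
    return -R.T@t, np.c_[x,y,np.ones(len(x))]@R
def onplane(name,uv,z,s=None):
    o,d=rays(name,uv,s); return o+d*((z-o[2])/d[:,2])[:,None]
def cloud(name,im,d,s=None):
    v,u=np.mgrid[0:384,0:512]; o,dr=rays(name,np.c_[u.ravel(),v.ravel()],s)
    if name=='wrist':
        c=optics.get_calibration(name); a=np.array(s['eef_rot'])@np.array(c['hand_eye'])[:3,2]; dr=dr/(dr@a)[:,None]
    return (o+dr*d.reshape(-1,1)).reshape(384,512,3)
E
python3 - <<'E'
from h import *
for n in('scene','side','wrist'):
    s,im,d=snap(n,n+'0.png'); print(n,optics.get_calibration(n),d[d>0].min() if (d>0).any() else None,d.max())
print(s)
a=cv2.imread('pics/scene0.png');b=cv2.imread('pics/side0.png');
E
```

```text
pics
scene {'fx': 373.5771713520083, 'fy': 373.5771713520083, 'cx': 255.19235985913187, 'cy': 191.26243869048332, 'rvec': array([ 1.96067753,  1.80929704, -0.5226415 ]), 'tvec': array([ -77.93922874, -419.13301052, 1488.95266522])} 877.3699 3014.0435
side {'fx': 456.2726725390087, 'fy': 456.2726725390087, 'cx': 260.0063906117042, 'cy': 191.68156681407257, 'rvec': array([ 2.40470142, -0.31153983,  0.10816974]), 'tvec': array([-572.68643162,  190.62567117, 1391.17129838])} 591.4199 3867.6562
wrist {'fx': 297.3186396354542, 'fy': 297.3186396354542, 'cx': 257.59150154283657, 'cy': 186.53172853399573, 'hand_eye': array([[-3.52140922e-04, -9.59059037e-01, -2.83206001e-01,
         7.18234818e+01],
       [ 9.99999605e-01, -1.06724673e-04, -8.81992328e-04,
        -5.08686547e-01],
       [ 8.15657646e-04, -2.83206200e-01,  9.59058696e-01,
        -1.23445889e+02],
       [ 0.00000000e+00,  0.00000000e+00,  0.00000000e+00,
         1.00000000e+00]])} 50.007545 1545.3748
{'t': 0.1, 'joints': array([66.88152395, 17.85395659,  0.8017498 , 86.682962  , -0.25287795,
       75.58454188, -1.55723222]), 'joint_vel': array([-0.04351479, -0.12944371, -0.00867934, -0.21410899,  0.00161293,
        0.12050836, -0.0654437 ]), 'tau': array([ 3.12493967e-04, -3.80855620e+01,  1.46346618e-01, -2.31244344e+01,
        1.22858575e-02,  8.07328848e-03, -5.63266937e-06]), 'tcp_pos': array([ 194.47425099, -513.8120418 ,  249.34648792]), 'eef_rot': array([[ 9.35230165e-01,  3.54039382e-01, -8.08827688e-04],
       [ 3.54040298e-01, -9.35228185e-01,  1.92606551e-03],
       [-7.45354075e-05, -2.08767216e-03, -9.99997818e-01]]), 'contact_force': array([ 0.37736654, -0.87207951, -0.02763581]), 'ft_torque': array([ 0.03531436, -0.018419  ,  0.04006422]), 'grip_force': 0.0, 'finger_gap': 0.9998353379763224}
```

View pics/scene0.png

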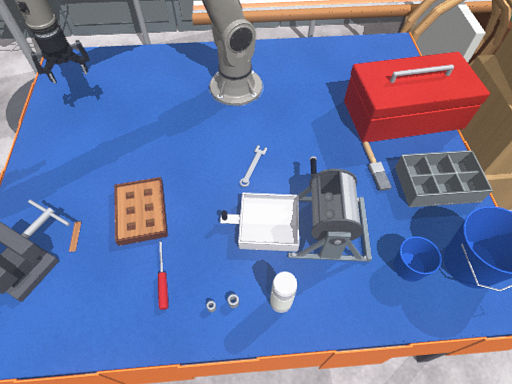

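View pics/side0.png

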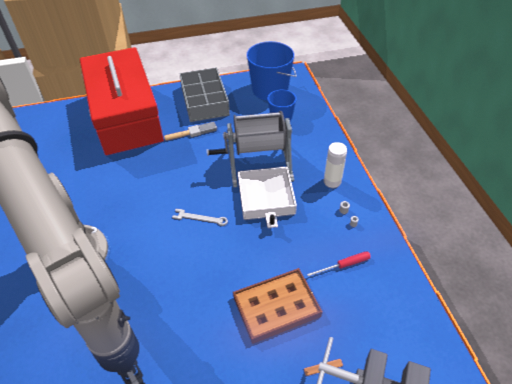

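Run:
```python
from h import *
for n,K,G,car in(('scene',(208,205,240,228),(304,150,322,176),(105,170,175,250)),('side',(262,210,280,230),(204,144,226,158),(228,262,326,345))):
    s,im,d=snap(n); P=cloud(n,im,d); g=im.max(2)
    for nm,(a,b,c,e) in(('knob',K),('grip',G)):
        m=np.zeros((384,512),bool); m[b:e,a:c]=True; m&=(g<70)&(P[:,:,2]>25)&(d>0)
        q=P[m]; print(n,nm,len(q)); 
        if len(q): print(np.median(q,0).round(1),q.min(0).round(1),q.max(0).round(1))
    hsv=cv2.cvtColor(im,cv2.COLOR_RGB2HSV)
    # carrier
    a,b,c,e=car; m=np.zeros((384,512),np.uint8); m[b:e,a:c]=1
    h=hsv[:,:,0]; w=m.astype(bool)&((h<20)|(h>170))&(hsv[:,:,1]>90)&(P[:,:,2]>12)
    q=P[w&(P[:,:,2]>26)]; 
    r=cv2.minAreaRect(P[w][:,:2].astype(np.float32)); print('carrier',r,np.percentile(P[w][:,2],[5,50,95]).round(1))
    # pan: white bright low saturation, z 35..60
    m=(hsv[:,:,1]<60)&(g>130)&(P[:,:,2]>40)&(P[:,:,2]<56)&(P[:,:,0]>350)&(P[:,:,0]<750)&(P[:,:,1]>-300)&(P[:,:,1]<250)
    lab=cv2.connectedComponentsWithStats(m.astype(np.uint8))
    for i in np.argsort(-lab[2][1:,4])[:3]+1: print('pan',lab[2][i],cv2.minAreaRect(P[lab[1]==i][:,:2].astype(np.float32)))
    m=(P[:,:,2]>150)&(P[:,:,2]<168)&(P[:,:,0]>350)&(P[:,:,0]<800)&(P[:,:,1]>-100)&(P[:,:,1]<300)&(hsv[:,:,1]<80)
    lab=cv2.connectedComponentsWithStats(m.astype(np.uint8))
    for i in np.argsort(-lab[2][1:,4])[:4]+1: print('top',lab[2][i],P[lab[1]==i].mean(0).round(1),cv2.minAreaRect(P[lab[1]==i][:,:2].astype(np.float32)))
```

```text
scene knob 20
[618.7 -66.9  55.8] [605.8 -72.5  40.8] [621.6 -60.1  68.3]
scene grip 65
[500.8 211.5 115.2] [473.5 203.2 107.5] [525.7 219.  120.1]
carrier ((816.2186279296875, -237.1754913330078), (785.9091186523438, 177.58175659179688), 18.854036331176758) [17.7 22.3 30.6]
pan [239 193  60  54 378] ((629.31005859375, 68.41514587402344), (173.9064178466797, 173.7107391357422), 82.75035858154297)
pan [227 215   1   4   4] ((614.3275756835938, -57.612396240234375), (0.1347823292016983, 5.146852016448975), 82.34626770019531)
top [312 175  51  56 320] [685.  211.9 158.4] ((652.4671630859375, 244.35391235351562), (124.9995346069336, 163.8817596435547), 82.42640686035156)
top [328 231  23   8 134] [751.5 232.  157. ] ((751.0916137695312, 232.02174377441406), (57.440093994140625, 15.462985038757324), 83.1766357421875)
top [319 176  21   5  70] [574.7 238.3 159.1] ((574.8736572265625, 238.6870574951172), (59.173126220703125, 8.47042179107666), 87.55812072753906)
top [355 194   6  30  48] [685.6 293.9 161.8] ((682.1393432617188, 294.8772277832031), (11.598645210266113, 87.6419906616211), 82.
[... 514 characters left out ...]
33), 48.27457809448242)
pan [272 226   1   1   1] ((608.7894897460938, -82.62612915039062), (0.0, 0.0), 0.0)
top [237 133  50  11 277] [646.5 190.  158.5] ((647.37841796875, 189.94503784179688), (20.353370666503906, 162.15589904785156), 82.12144470214844)
top [285 118   7  14  57] [749.3 227.8 160.4] ((749.5270385742188, 230.56948852539062), (64.15543365478516, 15.358877182006836), 82.64099884033203)
top [228 124   5  14  50] [553.4 248.8 160. ] ((553.4243774414062, 252.6053466796875), (58.561790466308594, 12.012710571289062), 86.34661102294922)
top [281 123   3   8  10] [727.4 225.5 159.8] ((727.0291748046875, 222.45272827148438), (42.252532958984375, 1.0150721073150635), 83.17605590820312)
```

Run:
```python
import cv2
a=cv2.imread('pics/scene0.png')[140:270,205:385];b=cv2.imread('pics/side0.png')[100:235,195:330]
cv2.imwrite('pics/z0.png',cv2.hconcat([cv2.resize(a,(415,300),interpolation=2),cv2.resize(b,(300,300),interpolation=2)]))
```

```text
(no output)
```

View pics/z0.png

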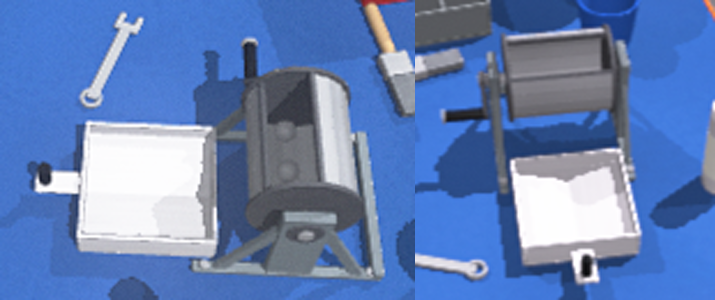

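```bash
cat > go.py <<'E'
import numpy as np,sys
from station import env
# go.py x y z [yaw]: tool-frame shift from the present pose, and turn about tool z
s=env.read_state(); R=np.array(s['eef_rot']); p=np.array(s['tcp_pos'])
a=list(map(float,sys.argv[1:])); t=R.T@(np.array(a[:3])-p)
yaw=np.degrees(np.arctan2(R[1,0],R[0,0]))
print('pos',p.round(1),'yaw',yaw.round(1),'tilt',R[:,2].round(3),'j7',s['joints'][6].round(0),'t',s['t'],'F',s['contact_force'].round(1))
print('shift',t.round(1),'len',np.linalg.norm(t).round(1))
if len(a)>3: print('turn z',-((a[3]-yaw+180)%360-180))
E
cat > ax.py <<'E'
import numpy as np
c=np.array([651.8,243.4]); yaw=np.radians(-7.2)
ux=np.array([np.cos(yaw),np.sin(yaw)]); uy=np.array([-ux[1],ux[0]])
def W(x,y): return c+x*ux+y*uy
E
python3 go.py 613 -67 150 82.8
```

```text
pos [ 194.6 -514.1  249.8] yaw 20.7 tilt [-0.     0.001 -1.   ] j7 -2.0 t 0.25 F [-0.5 -0.1 -0.2]
shift [ 549.6 -269.9  100.1] len 620.4
turn z -62.064813143817474
```

```bash
python3 -m creep '[[[39.2,-19.3,7.15],[0,0,0]],[[39.2,-19.3,7.15],[0,0,0]],[[39.2,-19.3,7.15],[0,0,0]],[[39.2,-19.3,7.15],[0,0,0]],[[39.2,-19.3,7.15],[0,0,0]],[[39.2,-19.3,7.15],[0,0,0]],[[39.2,-19.3,7.15],[0,0,0]],[[39.2,-19.3,7.15],[0,0,0]],[[39.2,-19.3,7.15],[0,0,0]],[[39.2,-19.3,7.15],[0,0,0]],[[39.2,-19.3,7.15],[0,0,0]],[[39.2,-19.3,7.15],[0,0,0]],[[39.2,-19.3,7.15],[0,0,0]],[[39.2,-19.3,7.15],[0,0,0]],[[0,0,0],[0,0,-10.4]],[[0,0,0],[0,0,-10.4]],[[0,0,0],[0,0,-10.4]],[[0,0,0],[0,0,-10.4]],[[0,0,0],[0,0,-10.4]],[[0,0,0],[0,0,-10]]]' 1
python3 go.py 613 -67 56 82.8
python3 - <<'E'
from h import *
s,im,d=snap('wrist','w1.png'); P=cloud('wrist',im,d,s); g=im.max(2)
m=(g<70)&(P[:,:,2]>25)&(P[:,:,2]<80)&(abs(P[:,:,0]-613)<40)&(abs(P[:,:,1]+67)<40)
q=P[m]; print(len(q),np.median(q,0),q.min(0),q.max(0))
v,u=np.nonzero(m); print(u.mean(),v.mean())
E
```

```text
t: 2.75
tcp_pos: [612.2, -67.6, 149.9]
eef_rot: [[0.121, 0.993, -0.001], [0.993, -0.121, -0.0], [-0.0, -0.001, -1.0]]
contact_force: [0.6, -0.1, 0.1]
finger_gap: 0.999
grip_force: 0.0
pos [612.2 -67.6 149.9] yaw 83.0 tilt [-0.001 -0.    -1.   ] j7 -15.0 t 2.75 F [ 0.6 -0.1  0.1]
shift [ 0.7  0.8 93.9] len 93.9
turn z 0.2491267713661216
549 [610.8742083  -61.8672434   68.03916289] [602.59788324 -73.05452641  40.05359982] [618.58467168 -56.86651817  70.75833904]
255.87795992714027 194.67941712204006
```

View pics/w1.png

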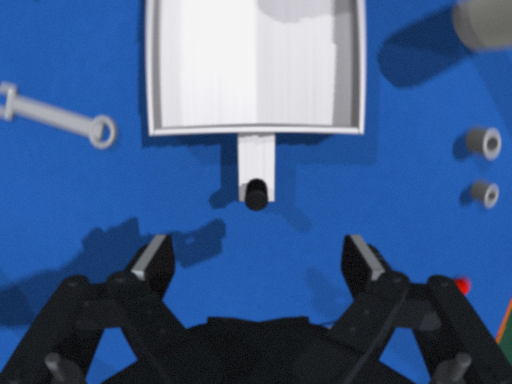

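```bash
python3 -m creep '[[[0.8,0,16],[0,0,0]],[[0.8,0,16],[0,0,0]],[[0.8,0,16],[0,0,0]],[[0.8,0,16],[0,0,0]],[[0.8,0,15],[0,0,0]],[[0,0,14],[0,0,0]],[[0,0,0],[0,0,0]]]' 1 && python3 -m creep '[[[0,0,0],[0,0,0]],[[0,0,0],[0,0,0]],[[0,0,0],[0,0,0]],[[0,0,0],[0,0,0]],[[0,0,0],[0,0,0]],[[0,0,0],[0,0,0]],[[0,0,0],[0,0,0]],[[0,0,0],[0,0,0]]]' 0 30
python3 -m creep '[[[10,0,0],[0,0,0]],[[10,0,0],[0,0,0]],[[10,0,0],[0,0,0]],[[10,0,0],[0,0,0]],[[10,0,0],[0,0,0]],[[10,0,0],[0,0,0]],[[10,0,0],[0,0,0]],[[10,0,0],[0,0,0]],[[10,0,0],[0,0,0]],[[10,0,0],[0,0,0]],[[10,0,0],[0,0,0]],[[10,0,0],[0,0,0]],[[10,0,0],[0,0,0]],[[10,0,0],[0,0,0]],[[10,0,0],[0,0,0]],[[10,0,0],[0,0,0]]]'
```

```text
t: 3.68
tcp_pos: [611.7, -63.5, 55.6]
eef_rot: [[0.127, 0.992, -0.003], [0.992, -0.127, 0.0], [-0.0, -0.003, -1.0]]
contact_force: [0.4, 0.9, -0.9]
finger_gap: 1.003
grip_force: 0.0
t: 4.68
tcp_pos: [611.6, -63.3, 57.7]
eef_rot: [[0.126, 0.992, -0.002], [0.992, -0.126, -0.0], [-0.001, -0.002, -1.0]]
contact_force: [-4.0, 0.7, 6.5]
finger_gap: 0.196
grip_force: 29.9
t: 6.68
tcp_pos: [632.1, 95.0, 57.7]
eef_rot: [[0.127, 0.992, -0.002], [0.992, -0.127, -0.001], [-0.002, -0.002, -1.0]]
contact_force: [-4.8, -1.1, 5.1]
finger_gap: 0.199
grip_force: 29.9
```

```bash
for i in 1; do python3 -m creep '[[[4,0,0],[0,0,0]],[[4,0,0],[0,0,0]],[[3,0,0],[0,0,0]],[[2,0,0],[0,0,0]],[[0,0,0],[0,0,0]]]' | grep -E 'pos|force'; python3 -m creep '[[[2,0,0],[0,0,0]],[[2,0,0],[0,0,0]],[[0,0,0],[0,0,0]]]'| grep -E 'pos|force'; python3 -m creep '[[[1,0,0],[0,0,0]],[[1,0,0],[0,0,0]],[[0,0,0],[0,0,0]]]'| grep -E 'pos|force'; python3 -m creep '[[[1,0,0],[0,0,0]],[[1,0,0],[0,0,0]],[[0,0,0],[0,0,0]]]'| grep -E 'pos|force'; done
```

```text
tcp_pos: [633.9, 108.5, 57.7]
contact_force: [-4.0, 0.5, 5.4]
grip_force: 29.9
tcp_pos: [634.3, 112.4, 57.6]
contact_force: [-4.5, -0.5, 5.8]
grip_force: 29.9
tcp_pos: [634.6, 114.1, 57.7]
contact_force: [-5.0, -0.5, 5.9]
grip_force: 29.9
tcp_pos: [634.6, 114.1, 57.6]
contact_force: [-5.6, -3.1, 7.0]
grip_force: 30.1
```

```bash
python3 -m creep '[[[1.5,0,0],[0,0,0]],[[1.5,0,0],[0,0,0]],[[0,0,0],[0,0,0]],[[0,0,0],[0,0,0]]]'| grep -E 'pos|force'; python3 -m creep '[[[-1,0,0],[0,0,0]],[[-1,0,0],[0,0,0]],[[-1,0,0],[0,0,0]]]'|grep -E 'pos|force'; python3 -m creep '[[[-1,0,0],[0,0,0]],[[0,0,0],[0,0,0]],[[0,0,0],[0,0,0]],[[0,0,0],[0,0,0]],[[0,0,0],[0,0,0]],[[0,0,0],[0,0,0]],[[0,0,-10],[0,0,0]],[[0,0,-25],[0,0,0]],[[0,0,-25],[0,0,0]],[[0,0,-25],[0,0,0]],[[0,0,-25],[0,0,0]],[[0,0,-25],[0,0,0]],[[0,0,-25],[0,0,0]]]' 1
python3 - <<'E'
from h import *
c=optics.get_calibration('wrist')
s,im,d=snap('wrist'); P=cloud('wrist',im,d,s); g=im.max(2)
m=(g<70)&(P[:,:,2]>55)&(P[:,:,2]<80)&(abs(P[:,:,0]-635)<30)&(abs(P[:,:,1]-114)<30)
print(P[m].mean(0))
from ax import *
s,im,d=snap('scene','s2.png');P=cloud('scene',im,d);g=im.max(2)
m=(g<70)&(P[:,:,2]>60)&(P[:,:,0]>440)&(P[:,:,0]<545)&(P[:,:,1]>160)&(P[:,:,1]<320)
print(P[m].mean(0),P[m].min(0),P[m].max(0))
E
python3 go.py 496 211 240 172.8
```

```text
tcp_pos: [634.6, 114.2, 57.6]
contact_force: [-6.8, -6.6, 9.8]
grip_force: 30.4
tcp_pos: [634.6, 114.1, 57.7]
contact_force: [-5.3, -2.1, 8.0]
grip_force: 30.0
t: 10.92
tcp_pos: [635.6, 115.3, 219.0]
eef_rot: [[0.126, 0.992, 0.001], [0.992, -0.126, 0.0], [0.0, 0.001, -1.0]]
contact_force: [0.2, 0.7, 0.3]
finger_gap: 0.996
grip_force: 0.0
[633.53445096 113.86940059  67.24093643]
[501.99700588 211.43119682 114.73978168] [471.67975731 202.98815052 109.42066748] [528.61168647 219.97122694 120.01206186]
pos [637.5 116.1 221.6] yaw 82.7 tilt [ 0.008  0.002 -1.   ] j7 -30.0 t 11.025 F [ 0.8 -0.2  1.2]
shift [  76.3 -152.2  -19.3] len 171.4
turn z -90.06748636971076
```

```bash
python3 -m creep '[[[12.7,-25.4,-5],[0,0,0]],[[12.7,-25.4,-5],[0,0,0]],[[12.7,-25.4,-5],[0,0,0]],[[12.7,-25.4,-5],[0,0,0]],[[12.7,-25.4,0],[0,0,0]],[[12.7,-25.4,0],[0,0,0]],[[0,0,0],[0,0,-10]],[[0,0,0],[0,0,-10]],[[0,0,0],[0,0,-10]],[[0,0,0],[0,0,-10]],[[0,0,0],[0,0,-10]],[[0,0,0],[0,0,-10]],[[0,0,0],[0,0,-10]],[[0,0,0],[0,0,-10]],[[0,0,0],[0,0,-10]],[[0,0,0],[0,0,0]]]'
python3 - <<'E'
from h import *
s,im,d=snap('wrist','w2.png'); P=cloud('wrist',im,d,s); g=im.max(2)
m=(g<70)&(P[:,:,2]>80)&(P[:,:,2]<150)&(abs(P[:,:,0]-496)<60)&(abs(P[:,:,1]-211)<40)
q=P[m];print(len(q),q.mean(0),q.min(0),q.max(0))
print(cv2.minAreaRect(q[:,:2].astype(np.float32)))
E
python3 go.py 496 211 240 172.8
```

```text
t: 13.02
tcp_pos: [493.6, 209.7, 236.4]
eef_rot: [[-0.992, 0.128, -0.001], [0.128, 0.992, -0.0], [0.001, -0.0, -1.0]]
contact_force: [-0.2, 0.0, -0.5]
finger_gap: 1.002
grip_force: 0.0
1183 [501.46072168 217.09508016 117.39396117] [468.97967198 201.92551894 109.86741355] [543.66063154 250.85253299 140.75254073]
((506.15667724609375, 230.14056396484375), (50.94977951049805, 68.85047149658203), 82.32344818115234)
pos [493.7 209.7 236.6] yaw 172.6 tilt [-0.001 -0.    -1.   ] j7 41.0 t 13.075 F [-0.4  0.   0.2]
shift [-2.1  1.5 -3.4] len 4.3
turn z -0.23098445971169212
```

View pics/w2.png

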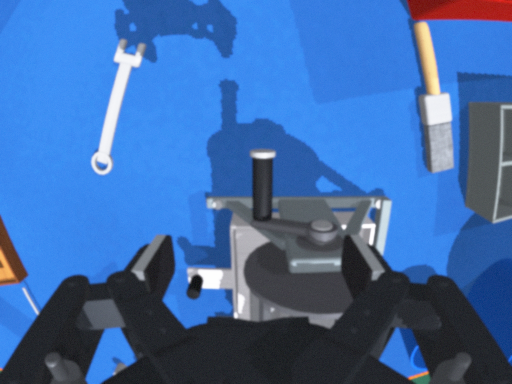

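```bash
python3 - <<'E'
from h import *
s=env.read_state()
print(onplane('wrist',[(262,160),(262,218),(253,190),(272,190)],112,s).round(1))
print('hub',onplane('wrist',[(322,224)],130,s))
E
python3 go.py 493 211 112 172.8
```

```text
[[471.5 216.9 112. ]
 [524.2 210.2 112. ]
 [497.  205.7 112. ]
 [499.1 222.2 112. ]]
hub [[529.4241582  261.17545611 130.        ]]
pos [493.7 209.7 236.6] yaw 172.6 tilt [-0.001 -0.    -1.   ] j7 41.0 t 13.075 F [-0.4  0.   0.2]
shift [  0.7   1.2 124.6] len 124.6
turn z -0.23098445971169212
```

```bash
python3 -m creep '[[[0,0.8,20],[0,0,0]],[[0,0.8,20],[0,0,0]],[[0,0.8,20],[0,0,0]],[[0,0.8,20],[0,0,0]],[[0,0.5,20],[0,0,0]],[[0,0,14],[0,0,0]],[[0,0,10],[0,0,0]],[[0,0,0],[0,0,0]]]' 1 && python3 -m creep '[[[0,0,0],[0,0,0]],[[0,0,0],[0,0,0]],[[0,0,0],[0,0,0]],[[0,0,0],[0,0,0]],[[0,0,0],[0,0,0]],[[0,0,0],[0,0,0]],[[0,0,0],[0,0,0]],[[0,0,0],[0,0,0]]]' 0 30
python3 - <<'E'
import numpy as np
th=np.linspace(-.34,np.pi,21); y=-55*np.cos(th); z=55*np.sin(th)
print(np.c_[th,y,z,][[0,10,20]]); print(np.c_[np.diff(y),-np.diff(z)].round(1).tolist())
E
```

```text
t: 14.08
tcp_pos: [494.2, 213.4, 112.6]
eef_rot: [[-0.992, 0.127, -0.001], [0.127, 0.992, -0.001], [0.001, -0.001, -1.0]]
contact_force: [-0.7, 0.5, -0.1]
finger_gap: 0.993
grip_force: 0.0
t: 15.08
tcp_pos: [494.7, 213.7, 113.4]
eef_rot: [[-0.992, 0.127, 0.0], [0.127, 0.992, -0.0], [-0.0, 0.0, -1.0]]
contact_force: [-1.3, -1.0, 1.7]
finger_gap: 0.191
grip_force: 30.2
[[-3.40000000e-01 -5.18515066e+01 -1.83417901e+01]
 [ 1.40079633e+00 -9.30502920e+00  5.42071622e+01]
 [ 3.14159265e+00  5.50000000e+01  6.73555740e-15]]
[[-2.4, -9.3], [-0.8, -9.5], [0.9, -9.5], [2.5, -9.2], [4.1, -8.6], [5.5, -7.8], [6.8, -6.7], [7.9, -5.4], [8.7, -4.0], [9.2, -2.4], [9.5, -0.8], [9.5, 0.9], [9.2, 2.5], [8.7, 4.1], [7.8, 5.5], [6.7, 6.8], [5.5, 7.8], [4.0, 8.7], [2.5, 9.2], [0.8, 9.5]]
```

```bash
python3 -m creep '[[[0,-2.4,-9.3],[0,0,0]],[[0,-0.8,-9.5],[0,0,0]],[[0,0.9,-9.5],[0,0,0]],[[0,2.5,-9.2],[0,0,0]],[[0,4.1,-8.6],[0,0,0]],[[0,5.5,-7.8],[0,0,0]],[[0,6.8,-6.7],[0,0,0]],[[0,7.9,-5.4],[0,0,0]],[[0,8.7,-4.0],[0,0,0]],[[0,9.2,-2.4],[0,0,0]],[[0,0,0],[0,0,0]]]'
python3 - <<'E'
import numpy as np
th=np.linspace(1.40079,np.pi,21); y=-55*np.cos(th); z=55*np.sin(th)
print(np.c_[np.diff(y),-np.diff(z)].round(2).tolist())
E
```

```text
t: 16.45
tcp_pos: [500.3, 257.3, 188.8]
eef_rot: [[-0.992, 0.126, 0.003], [0.126, 0.992, 0.002], [-0.003, 0.002, -1.0]]
contact_force: [-0.2, -3.5, 8.1]
finger_gap: 0.196
grip_force: 31.1
[[4.75, -0.6], [4.78, -0.19], [4.78, 0.23], [4.74, 0.64], [4.67, 1.05], [4.56, 1.45], [4.42, 1.84], [4.24, 2.22], [4.03, 2.58], [3.79, 2.92], [3.52, 3.24], [3.23, 3.53], [2.91, 3.8], [2.57, 4.04], [2.2, 4.25], [1.83, 4.42], [1.44, 4.57], [1.03, 4.67], [0.62, 4.74], [0.21, 4.78]]
```

```bash
python3 -m creep '[[[0,4.75,-0.6],[0,0,0]],[[0,4.78,-0.2],[0,0,0]],[[0,4.78,0.2],[0,0,0]],[[0,4.74,0.6],[0,0,0]],[[0,4.67,1.05],[0,0,0]],[[0,4.56,1.45],[0,0,0]],[[0,4.42,1.84],[0,0,0]],[[0,4.24,2.22],[0,0,0]],[[0,4.03,2.58],[0,0,0]],[[0,3.79,2.92],[0,0,0]],[[0,3.52,3.24],[0,0,0]],[[0,3.23,3.53],[0,0,0]]]'
python3 -m creep '[[[0,2.9,3.8],[0,0,0]],[[0,2.57,4.04],[0,0,0]],[[0,2.2,4.25],[0,0,0]],[[0,1.83,4.42],[0,0,0]],[[0,1.44,4.57],[0,0,0]],[[0,1.03,4.67],[0,0,0]],[[0,0.62,4.74],[0,0,0]],[[0,0.2,4.78],[0,0,0]],[[0,0,0],[0,0,0]],[[0,0,0],[0,0,0]],[[0,0,0],[0,0,0]],[[0,0,0],[0,0,0]]]'
python3 - <<'E'
from h import *
snap('side','d3.png'); snap('scene','s3.png')
a=cv2.imread('pics/scene0.png')
a=cv2.imread('pics/s3.png')[130:270,275:400];b=cv2.imread('pics/d3.png')[90:235,205:330]
cv2.imwrite('pics/z3.png',cv2.hconcat([cv2.resize(a,(400,450),interpolation=2),cv2.resize(b,(388,450),interpolation=2)]))
E
```

```text
t: 17.95
tcp_pos: [506.8, 307.9, 167.1]
eef_rot: [[-0.992, 0.126, 0.001], [0.126, 0.992, 0.002], [-0.001, 0.002, -1.0]]
contact_force: [1.5, -0.4, 4.8]
finger_gap: 0.201
grip_force: 30.9
t: 19.45
tcp_pos: [508.1, 318.5, 130.7]
eef_rot: [[-0.992, 0.127, -0.001], [0.127, 0.992, -0.002], [0.0, -0.002, -1.0]]
contact_force: [4.2, -0.7, -3.4]
finger_gap: 0.195
grip_force: 30.2
```

View pics/z3.png

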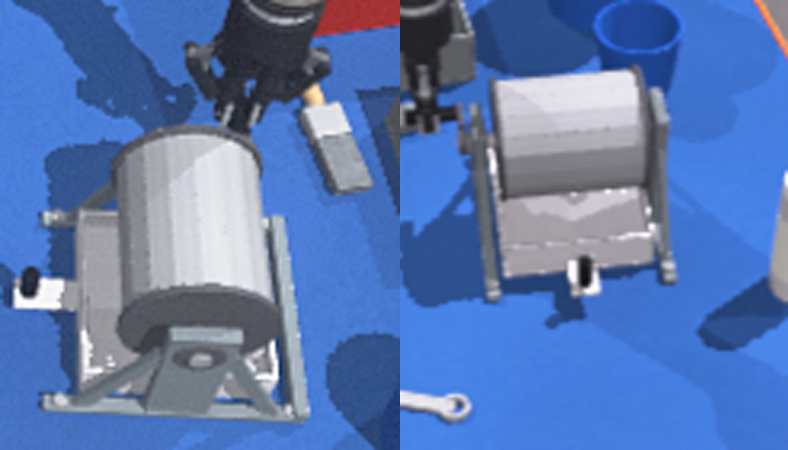

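```bash
python3 -m creep '[[[0,0,-3.5],[0,0,0]],[[0,0,0],[0,0,0]],[[0,0,0],[0,0,0]],[[0,0,0],[0,0,0]],[[0,0,0],[0,0,0]],[[0,0,0],[0,0,0]],[[0,0,0],[0,0,0]],[[0,0,0],[0,0,0]],[[0,0,0],[0,0,0]]]'
python3 - <<'E'
import numpy as np
th=np.linspace(np.pi,0,25); y=-55*np.cos(th); z=55*np.sin(th)
print(np.c_[np.diff(y),-np.diff(z)].round(1).tolist())
E
```

```text
t: 20.68
tcp_pos: [508.1, 318.7, 134.7]
eef_rot: [[-0.992, 0.127, -0.0], [0.127, 0.992, -0.001], [-0.0, -0.001, -1.0]]
contact_force: [4.1, -1.6, -1.7]
finger_gap: 0.201
grip_force: 30.2
[[-0.5, -7.2], [-1.4, -7.1], [-2.3, -6.8], [-3.2, -6.5], [-4.0, -6.0], [-4.7, -5.4], [-5.4, -4.7], [-6.0, -4.0], [-6.5, -3.2], [-6.8, -2.3], [-7.1, -1.4], [-7.2, -0.5], [-7.2, 0.5], [-7.1, 1.4], [-6.8, 2.3], [-6.5, 3.2], [-6.0, 4.0], [-5.4, 4.7], [-4.7, 5.4], [-4.0, 6.0], [-3.2, 6.5], [-2.3, 6.8], [-1.4, 7.1], [-0.5, 7.2]]
```

```bash
python3 -m creep '[[[0,-0.5,-7.2],[0,0,0]],[[0,-1.4,-7.1],[0,0,0]],[[0,-2.3,-6.8],[0,0,0]],[[0,-3.2,-6.5],[0,0,0]],[[0,-4.0,-6.0],[0,0,0]],[[0,-4.7,-5.4],[0,0,0]],[[0,-5.4,-4.7],[0,0,0]],[[0,-6.0,-4.0],[0,0,0]],[[0,-6.5,-3.2],[0,0,0]],[[0,-6.8,-2.3],[0,0,0]],[[0,-7.1,-1.4],[0,0,0]],[[0,-7.2,-0.5],[0,0,0]]]'|grep -E 'pos|force'
python3 -m creep '[[[0,-7.2,0.5],[0,0,0]],[[0,-7.1,1.4],[0,0,0]],[[0,-6.8,2.3],[0,0,0]],[[0,-6.5,3.2],[0,0,0]],[[0,-6.0,4.0],[0,0,0]],[[0,-5.4,4.7],[0,0,0]],[[0,-4.7,5.4],[0,0,0]],[[0,-4.0,6.0],[0,0,0]],[[0,-3.2,6.5],[0,0,0]],[[0,-2.3,6.8],[0,0,0]],[[0,-1.4,7.1],[0,0,0]],[[0,-0.5,7.2],[0,0,0]],[[0,0,0],[0,0,0]],[[0,0,0],[0,0,0]]]'
python3 - <<'E'
from h import *
for n in('scene','side'):
    s,im,d=snap(n,n+'4.png'); P=cloud(n,im,d)
    m=(P[:,:,2]>150)&(P[:,:,2]<210)&(P[:,:,0]>570)&(P[:,:,0]<735)&(P[:,:,1]>140)&(P[:,:,1]<350)
    print(n,m.sum(),np.percentile(P[m],[5,50,95],axis=0).round(0).tolist())
a=cv2.imread('pics/scene4.png')[130:270,275:400];b=cv2.imread('pics/side4.png')[90:235,205:330]
cv2.imwrite('pics/z4.png',cv2.hconcat([cv2.resize(a,(400,450),interpolation=2),cv2.resize(b,(388,450),interpolation=2)]))
E
```

```text
tcp_pos: [501.3, 265.8, 189.7]
contact_force: [6.9, 1.2, -5.9]
grip_force: 29.9
t: 23.92
tcp_pos: [494.1, 209.5, 133.5]
eef_rot: [[-0.992, 0.127, -0.001], [0.127, 0.992, -0.001], [0.001, -0.001, -1.0]]
contact_force: [6.3, -1.6, -2.9]
finger_gap: 0.196
grip_force: 30.2
scene 1633 [[575.0, 187.0, 153.0], [656.0, 227.0, 174.0], [732.0, 297.0, 192.0]]
side 1019 [[577.0, 183.0, 152.0], [653.0, 205.0, 174.0], [728.0, 296.0, 193.0]]
```

View pics/z4.png

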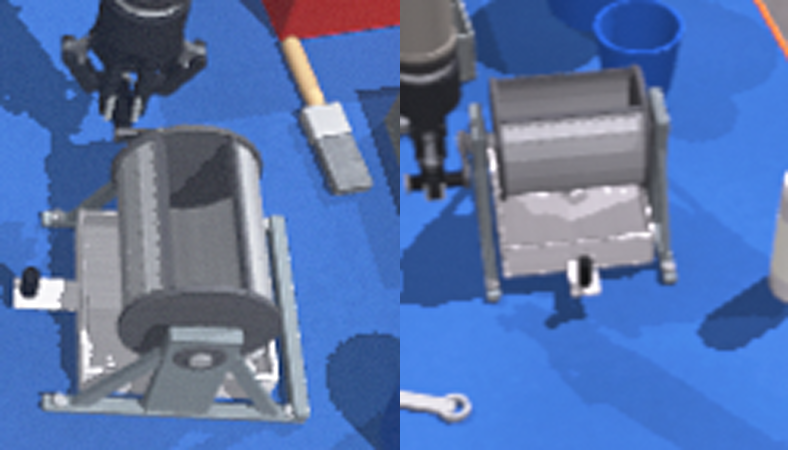

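```bash
python3 -m creep '[[[0,0,0],[0,0,0]],[[0,0,0],[0,0,0]],[[0,0,0],[0,0,0]],[[0,0,0],[0,0,0]],[[0,0,0],[0,0,0]],[[0,0,-10],[0,0,0]],[[0,0,-20],[0,0,0]],[[0,0,-20],[0,0,0]],[[0,0,-25],[0,0,0]],[[0,0,-25],[0,0,0]],[[0,0,-25],[0,0,0]],[[0,0,0],[0,0,0]]]' 1 | grep -E 'pos|force'
cat > port.py <<'E'
from h import *; from ax import *
c=np.array([651,245.5])
for n in('scene','side','wrist'):
    s,im,d=snap(n,n+'5.png'); P=cloud(n,im,d,s); X=(P[:,:,:2]-c)@ux; Y=(P[:,:,:2]-c)@uy; Z=P[:,:,2]-130; r=np.hypot(Y,Z)
    m=(d>0)&(abs(X)<70)&(r<80)&(r>58)&(Z>0); a=np.degrees(np.arctan2(Y[m],Z[m])); print(n,'rim angles hist',np.histogram(a,np.arange(-90,91,6))[0])
    m2=(d>0)&(abs(X)<78)&(r<56); print(' inside',m2.sum(),'high pts r<45:',(m2&(r<45)).sum())
    g=im.max(2); m=(d>0)&(g<70)&(X<-122)&(X>-182)&(abs(Y+55)<25)&(abs(Z)<25); q=np.c_[X[m],Y[m],Z[m]]
    if len(q)>5: print(' grip',q.mean(0).round(1),np.percentile(q,[3,97],axis=0).round(1).tolist())
E
python3 port.py
```

```text
tcp_pos: [495.1, 211.4, 262.7]
contact_force: [0.2, -0.1, -0.2]
grip_force: 0.0
scene rim angles hist [ 32  29  35  65  65  64  89  92  86  76  64   0   0   0   0   0   0   0
   0 120  33  53  61  40  31  20  23   0   0   0]
 inside 396 high pts r<45: 290
 grip [-150.   -57.     4.1] [[-172.9, -62.2, -2.2], [-123.5, -51.2, 8.1]]
side rim angles hist [61 55 69 71 69 76 86 84 77 90 49  0  0  0  0  0  0  0 22 78 12  0  0  7
 16 26 34 32 34 39]
 inside 94 high pts r<45: 24
 grip [-147.6  -60.1    5.4] [[-170.8, -66.3, -2.1], [-124.8, -54.3, 11.7]]
wrist rim angles hist [ 27  35  36 135 145 130 168 165 156  96 100   0   0   0   0   0   0   0
   0  28   0   0   0   0   0   0   0   0   0   0]
 inside 0 high pts r<45: 0
 grip [-151.3  -55.5    6. ] [[-174.8, -62.8, 2.5], [-124.0, -47.8, 8.3]]
```

```bash
python3 - <<'E'
from h import *; from ax import *
c=np.array([651,245.5]); n='scene'
s,im,d=snap(n); P=cloud(n,im,d,s); X=(P[:,:,:2]-c)@ux; Y=(P[:,:,:2]-c)@uy; Z=P[:,:,2]-130; r=np.hypot(Y,Z)
m=(d>0)&(abs(X)<85)&(r<56); print(np.histogram2d(X[m],Z[m],[np.arange(-90,91,15),np.arange(-60,61,15)])[0].astype(int))
m=(d>0)&(abs(X)<70)&(r<70)&(r>58)&(Z>0); a=np.degrees(np.arctan2(Y[m],Z[m])); print(np.sort(a[a<0])[-10:],np.sort(a[a>0])[:10])
print(P[204,300:345:5,2])
# carrier
hsv=cv2.cvtColor(im,cv2.COLOR_RGB2HSV); h=hsv[:,:,0]
w=((h<20)|(h>170))&(hsv[:,:,1]>90)&(P[:,:,2]>14)&(P[:,:,2]<40)&(P[:,:,1]<-150)&(P[:,:,1]>-450)&(P[:,:,0]>400)&(P[:,:,0]<760)
L=cv2.connectedComponentsWithStats(w.astype(np.uint8)); i=1+np.argmax(L[2][1:,4]); print(L[2][i],cv2.minAreaRect(P[L[1]==i][:,:2].astype(np.float32)))
E
python3 go.py 635 110 220 82.8
```

```text
[[ 10  15  13  27  28  30  29  13]
 [ 10  31  42  28  32  33  28  20]
 [  0   0   0   0   0   0   0   1]
 [  1   0   0   0   0   0   0   0]
 [  0   0   0   0   0   0   0   0]
 [  1   1   0   0   0   0   0   0]
 [  1   0   0   0   0   0   0   3]
 [  0   0   0   0   0   0   0   1]
 [  0   0   0   0   0   0   0   0]
 [  0   0   0   0   0   0   0   2]
 [  0   0   0   0   0   0   0   0]
 [  0  13  31  51  86 113  80  36]]
[-28.47235174 -28.4499931  -28.38668718 -28.35911176 -28.27537066
 -28.21670662 -28.20915069 -28.20881024 -28.18309717 -27.76013547] [24.22600991 24.78935773 24.98462229 25.34351277 25.45208286 25.69603383
 25.76927338 25.77616161 25.78958458 25.88117763]
[ 43.23501116  19.29185269  23.10713525 151.06101543 168.57026824
 177.07224895  72.46154464  73.85841312  73.58163271]
[ 115  178   52   64 2457] ((552.3511962890625, -326.31951904296875), (206.8373260498047, 147.5867156982422), 7.643921375274658)
pos [493.6 209.7 259. ] yaw 172.7 tilt [-0.002 -0.001 -1.   ] j7 42.0 t 25.725 F [ 0.4 -0.2  0.4]
shift [-153.   -80.9   38.8] len 177.4
turn z 89.93092579856248
```

```bash
python3 -m creep '[[[-25.3,-12.7,0],[0,0,0]],[[-25.3,-12.7,0],[0,0,0]],[[-25.3,-12.7,0],[0,0,0]],[[-25.3,-12.7,0],[0,0,0]],[[-25.3,-12.7,0],[0,0,0]],[[-25.3,-12.7,0],[0,0,0]],[[0,0,0],[0,0,10]],[[0,0,0],[0,0,10]],[[0,0,0],[0,0,10]],[[0,0,0],[0,0,10]],[[0,0,0],[0,0,10]],[[0,0,0],[0,0,10]],[[0,0,0],[0,0,10]],[[0,0,0],[0,0,10]],[[0,0,0],[0,0,10]],[[0,0,0],[0,0,0]]]'
python3 go.py 634 113.5 57 82.8
```

```text
t: 27.72
tcp_pos: [634.5, 115.2, 258.7]
eef_rot: [[0.124, 0.992, -0.002], [0.992, -0.124, -0.001], [-0.001, -0.002, -1.0]]
contact_force: [0.4, 0.9, 0.9]
finger_gap: 1.003
grip_force: 0.0
pos [634.5 115.2 258.7] yaw 82.9 tilt [-0.002 -0.001 -1.   ] j7 -29.0 t 27.725 F [0.4 0.9 0.9]
shift [-1.500e+00  1.000e-01  2.017e+02] len 201.7
turn z 0.05793550841457318
```

```bash
python3 -m creep '[[[-1.5,0,30],[0,0,0]],[[0,0,30],[0,0,0]],[[0,0,30],[0,0,0]],[[0,0,30],[0,0,0]],[[0,0,25],[0,0,0]],[[0,0,20],[0,0,0]],[[0,0,20],[0,0,0]],[[0,0,15],[0,0,0]],[[0,0,0],[0,0,0]]]' 1 | grep -E 'pos|force';  python3 -m creep '[[[0,0,0],[0,0,0]],[[0,0,0],[0,0,0]],[[0,0,0],[0,0,0]],[[0,0,0],[0,0,0]],[[0,0,0],[0,0,0]],[[0,0,0],[0,0,0]],[[0,0,0],[0,0,0]]]' 0 30| grep -E 'pos|force|gap'
python3 -m creep '[[[-2,0,0],[0,0,0]],[[-4,0,0],[0,0,0]],[[-6,0,0],[0,0,0]],[[-8,0,0],[0,0,0]],[[-10,0,0],[0,0,0]],[[-12,0,0],[0,0,0]],[[-12,0,0],[0,0,0]],[[-12,0,0],[0,0,0]],[[-12,0,0],[0,0,0]],[[-12,0,0],[0,0,0]],[[-12,0,0],[0,0,0]],[[-12,0,0],[0,0,0]],[[-12,0,0],[0,0,0]],[[-12,0,0],[0,0,0]],[[-12,0,0],[0,0,0]],[[-10,0,0],[0,0,0]],[[-10,0,0],[0,0,0]],[[-8,0,0],[0,0,0]],[[-8,0,0],[0,0,0]],[[-6,0,0],[0,0,0]]]' | grep -E 'pos|force'
python3 -m creep '[[[-5,0,0],[0,0,0]],[[-4,0,0],[0,0,0]],[[-3,0,0],[0,0,0]],[[-3,0,0],[0,0,0]],[[-2,0,0],[0,0,0]],[[0,0,0],[0,0,0]]]' | grep -E 'pos|force'
```

```text
tcp_pos: [633.7, 113.5, 58.3]
contact_force: [0.3, 0.6, 0.6]
grip_force: 0.0
tcp_pos: [634.5, 114.0, 60.6]
contact_force: [-3.2, -0.2, 5.8]
finger_gap: 0.193
grip_force: 29.7
tcp_pos: [609.9, -76.7, 60.5]
contact_force: [-4.7, 2.5, 7.9]
grip_force: 30.1
tcp_pos: [607.7, -93.9, 60.6]
contact_force: [-3.7, 0.2, 7.2]
grip_force: 30.1
```

```bash
python3 -m creep '[[[0,0,0],[0,0,0]],[[0,0,0],[0,0,0]],[[0,0,0],[0,0,0]],[[0,0,0],[0,0,0]],[[0,0,0],[0,0,0]],[[0,0,-15],[0,0,0]],[[0,0,-25],[0,0,0]],[[0,0,-25],[0,0,0]],[[0,0,-25],[0,0,0]],[[0,0,-25],[0,0,0]],[[0,0,-25],[0,0,0]],[[0,0,-25],[0,0,0]],[[0,0,-25],[0,0,0]],[[0,0,0],[0,0,0]],[[0,0,0],[0,0,0]]]' 1 | grep -E 'pos|force'
python3 - <<'E'
from h import *
s,im,d=snap('wrist','w6.png'); P=cloud('wrist',im,d,s)
np.save('w6.npy',P); print(s['tcp_pos'])
m=(d>0)&(P[:,:,2]>28)&(P[:,:,2]<45)&(abs(P[:,:,0]-625)<70)&(abs(P[:,:,1]-40)<75)
L=cv2.connectedComponentsWithStats(m.astype(np.uint8))
for i in range(1,L[0]):
    if L[2][i,4]>15: q=P[L[1]==i]; print(L[2][i],q.mean(0).round(1),q[:,2].max().round(1))
E
```

```text
tcp_pos: [608.0, -93.4, 249.7]
contact_force: [0.4, 0.8, -1.2]
grip_force: 0.0
[607.98873889 -93.3881071  249.65274927]
[246   0  63  30 907] [643.8  82.2  34.4] 43.5
```

View pics/w6.png

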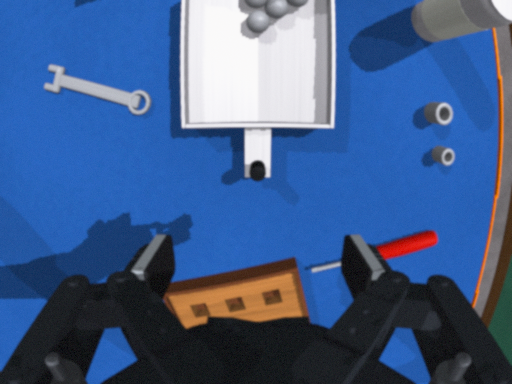

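```bash
python3 -m creep '[[[25,0,0],[0,0,0]],[[30,0,0],[0,0,0]],[[30,0,0],[0,0,0]],[[25,0,0],[0,0,0]],[[0,0,0],[0,0,0]],[[0,0,0],[0,0,0]]]' | grep -E 'pos'
cat > balls.py <<'E'
from h import *
from go import s as _s
E
cat > balls.py <<'E'
from h import *
import sys
def find(fn=None,show=True):
    s,im,d=snap('wrist',fn)
    g=cv2.cvtColor(im,cv2.COLOR_RGB2GRAY)
    c=cv2.HoughCircles(cv2.medianBlur(g,3),cv2.HOUGH_GRADIENT,1,12,param1=120,param2=13,minRadius=9,maxRadius=22)
    P=cloud('wrist',im,d,s); out=[]
    if c is not None:
        for u,v,r in c[0]:
            p=onplane('wrist',(u,v),24,s)[0]; z=P[int(min(v,383)),int(min(u,511)),2]
            if 545<p[0]<705 and -60<p[1]<135 and z>28: out.append((u,v,r,z,*p))
    return s,im,out
if __name__=='__main__':
    s,im,o=find(sys.argv[1])
    for a in o: print(np.round(a,1))
E
python3 balls.py w7.png
```

```text
tcp_pos: [622.0, 13.8, 249.1]
[260.5 107.5  12.2  35.5 632.8  77.7  24. ]
[255.5  83.5  12.2  35.9 630.7 106.3  24. ]
[279.5  92.5  12.2  38.4 656.8  92.5  24. ]
[297.5  84.5  12.2  45.1 678.8  99.6  24. ]
[250.5 114.5  11.   33.9 620.2  71.   24. ]
```

View pics/w7.png

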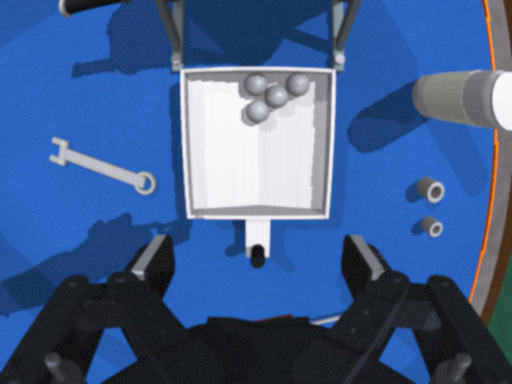

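```bash
python3 - <<'E'
from h import *
s=env.read_state()
print(onplane('wrist',[(258,111),(256,84),(276,96)],23,s).round(1), onplane('wrist',[(298,84)],29,s).round(1))
E
python3 go.py 630 76 110 55
```

```text
[[629.7  73.4  23. ]
 [631.5 105.2  23. ]
 [652.7  88.3  23. ]] [[679.2  99.4  29. ]]
pos [622.2  13.3 249.3] yaw 82.6 tilt [-0.001 -0.002 -1.   ] j7 -21.0 t 35.7 F [ 0.4 -0.3 -0.4]
shift [ 63.5  -0.2 139.2] len 153.0
turn z 27.583968902979336
```

```bash
python3 -m creep '[[[15.6,0,20],[0,0,0]],[[15.6,0,20],[0,0,0]],[[15.6,0,20],[0,0,0]],[[15.6,0,20],[0,0,0]],[[0,0,0],[0,0,9.2]],[[0,0,0],[0,0,9.2]],[[0,0,0],[0,0,9.2]],[[0,0,25],[0,0,0]],[[0,0,25],[0,0,0]],[[0,0,0],[0,0,0]],[[0,0,0],[0,0,0]]]' 0.7| grep -E 'pos|force|gap'
python3 go.py 630 74.5 34 55
python3 balls.py w8.png
```

```text
tcp_pos: [630.8, 77.9, 120.6]
contact_force: [1.0, 0.3, -0.6]
finger_gap: 0.7
grip_force: 0.0
pos [630.8  77.9 120.6] yaw 55.1 tilt [ 0.001  0.    -1.   ] j7 -54.0 t 37.075 F [ 1.   0.3 -0.6]
shift [-3.3  1.2 86.6] len 86.7
turn z 0.13434806332310245
[272.5 171.5  18.1  41.2 650.6  87.6  24. ]
[258.5 198.5  18.1  35.2 629.5  75.9  24. ]
[296.5 138.5  18.1  44.9 679.7  98.3  24. ]
[238.5 164.5  20.3  35.5 632.6 106.8  24. ]
[332.5 253.5  18.1 137.1 653.   -2.   24. ]
[234.5 176.5  16.9  35.3 624.6 101.   24. ]
```

View pics/w8.png

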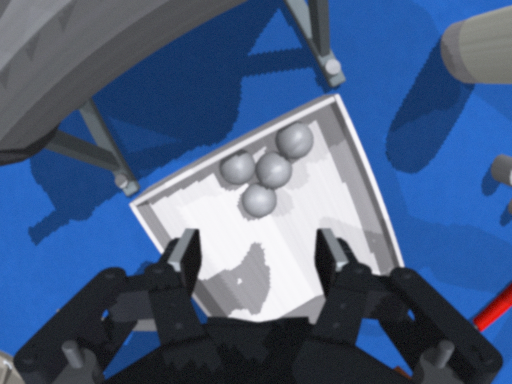

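```bash
python3 -m creep '[[[-2.5,0.8,25],[0,0,0]],[[0,0,25],[0,0,0]],[[0,0,20],[0,0,0]],[[0,0,10],[0,0,0]],[[0,0,6.5],[0,0,0]],[[0,0,0],[0,0,0]]]' 0.7| grep -E 'pos|force'
python3 -m creep '[[[0,0,0],[0,0,0]],[[0,0,0],[0,0,0]],[[0,0,0],[0,0,0]],[[0,0,0],[0,0,0]],[[0,0,0],[0,0,0]],[[0,0,0],[0,0,0]],[[0,0,0],[0,0,0]]]' 0 30| grep -E 'pos|force|gap'
python3 -m creep '[[[0,0,-5],[0,0,0]],[[0,0,-20],[0,0,0]],[[0,0,-25],[0,0,0]],[[0,0,-30],[0,0,0]],[[0,0,-30],[0,0,0]],[[0,0,-30],[0,0,0]],[[0,0,-20],[0,0,0]],[[0,0,0],[0,0,0]]]'| grep -E 'pos|force|gap'
cat > carrier.py <<'E'
from h import *
s,im,d=snap('scene'); P=cloud('scene',im,d)
hsv=cv2.cvtColor(im,cv2.COLOR_RGB2HSV); h=hsv[:,:,0]
w=((h<20)|(h>170))&(hsv[:,:,1]>90)&(P[:,:,2]>14)&(P[:,:,2]<40)&(P[:,:,1]<-150)&(P[:,:,1]>-500)&(P[:,:,0]>380)&(P[:,:,0]<760)
L=cv2.connectedComponentsWithStats(w.astype(np.uint8)); i=1+np.argmax(L[2][1:,4]); r=cv2.minAreaRect(P[L[1]==i][:,:2].astype(np.float32)); print(r)
c,(a,b),t=r
if a<b: t-=90
t=(t+90)%180-90
u=np.array([np.cos(np.radians(t)),np.sin(np.radians(t))]); v=np.array([-u[1],u[0]])
for k in range(6): print('well',k,(np.array(c)+u*56*(k//2-1)+v*28*(2*(k%2)-1)).round(1))
print('angle',t)
E
python3 carrier.py
```

```text
tcp_pos: [629.6, 75.2, 33.6]
contact_force: [-0.5, 1.2, -0.3]
grip_force: 0.0
tcp_pos: [630.3, 74.8, 34.4]
contact_force: [0.6, -0.7, 6.3]
finger_gap: 0.304
grip_force: 29.9
tcp_pos: [630.5, 76.1, 196.3]
contact_force: [0.1, -0.0, -1.5]
finger_gap: 0.306
grip_force: 29.6
((552.8414916992188, -326.1881408691406), (207.2616424560547, 147.1571502685547), 7.5566086769104)
well 0 [ 501.  -361.3]
well 1 [ 493.6 -305.8]
well 2 [ 556.5 -353.9]
well 3 [ 549.2 -298.4]
well 4 [ 612.  -346.6]
well 5 [ 604.7 -291.1]
angle 7.5566086769104
```

```bash
python3 go.py 604.7 -291 150 97.6
```

```text
pos [629.5  75.6 194.5] yaw 55.2 tilt [ 0.001  0.001 -1.   ] j7 -52.0 t 39.8 F [-0.3 -0.3 -1.5]
shift [-315.2  189.    44.2] len 370.2
turn z -42.4304267142937
```

```bash
python3 -m creep '[[[-20,12,0],[0,0,0]],[[-30,18,0],[0,0,0]],[[-35,21,0],[0,0,0]],[[-35,21,0],[0,0,0]],[[-35,21,0],[0,0,0]],[[-35,21,0],[0,0,0]],[[-35,21,0],[0,0,0]],[[-35,21,0],[0,0,0]],[[-30,18,0],[0,0,0]],[[-25,15,0],[0,0,0]],[[0,0,5],[0,0,-10.6]],[[0,0,10],[0,0,-10.6]],[[0,0,10],[0,0,-10.6]],[[0,0,10],[0,0,-10.6]],[[0,0,9],[0,0,0]],[[0,0,0],[0,0,0]],[[0,0,0],[0,0,0]]]'| grep -E 'pos|force|gap'
python3 go.py 604.7 -291.1 44 97.6
cat > wells.py <<'E'
from h import *
import sys
s,im,d=snap('wrist',sys.argv[1]); hsv=cv2.cvtColor(im,cv2.COLOR_RGB2HSV)
h=hsv[:,:,0]; wood=(((h<20)|(h>170))&(hsv[:,:,1]>80)&(hsv[:,:,2]>120)).astype(np.uint8)
hole=(((h<20)|(h>170))&(hsv[:,:,1]>60)&(hsv[:,:,2]<=120)).astype(np.uint8)
L=cv2.connectedComponentsWithStats(hole)
for i in range(1,L[0]):
    x,y,w,hh,a=L[2][i]
    if a>60 and w<60 and hh<60: print(L[2][i],onplane('wrist',L[3][i],24,s)[0].round(1))
E
python3 wells.py w9.png
```

```text
tcp_pos: [604.5, -291.4, 149.5]
contact_force: [0.5, -0.1, -1.4]
finger_gap: 0.304
grip_force: 29.6
pos [ 604.5 -291.4  149.5] yaw 97.5 tilt [ 0. -0. -1.] j7 20.0 t 41.925 F [ 0.5 -0.1 -1.4]
shift [  0.3   0.2 105.5] len 105.5
turn z -0.14165037538461434
[197 174   9  24 172] [ 555.1 -296.3   24. ]
[255 174  15  25 299] [ 608.6 -289.7   24. ]
[180 194  16   6  65] [ 542.7 -309.5   24. ]
[130 229  24  21 215] [ 496.8 -355.9   24. ]
[229 261  58  26 248] [ 616.7 -386.8   24. ]
```

View pics/w9.png

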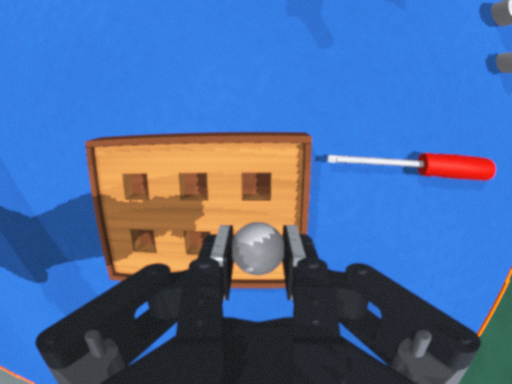

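Run:
```python
from h import *
s=env.read_state(); print(onplane('wrist',[(256.5,187),(193.5,187),(135.5,187)],24,s).round(1))
```

```text
[[ 603.6 -293.    24. ]
 [ 548.1 -300.3   24. ]
 [ 492.3 -307.6   24. ]]
```

```bash
python3 -m creep '[[[-1,-0.8,25],[0,0,0]],[[0,0,25],[0,0,0]],[[0,0,25],[0,0,0]],[[0,0,15],[0,0,0]],[[0,0,10],[0,0,0]],[[0,0,4],[0,0,0]],[[0,0,0],[0,0,0]],[[0,0,0],[0,0,0]]]'| grep -E 'pos|force|gap'
python3 -m creep '[[[0,0,0],[0,0,0]],[[0,0,0],[0,0,0]],[[0,0,0],[0,0,0]],[[0,0,0],[0,0,0]],[[0,0,0],[0,0,0]]]' 0.5 | grep -E 'pos|force|gap'
python3 -m creep '[[[0,0,-10],[0,0,0]],[[0,0,-25],[0,0,0]],[[0,0,-30],[0,0,0]],[[0,0,-30],[0,0,0]],[[0,0,-30],[0,0,0]],[[0,0,-25],[0,0,0]],[[0,0,0],[0,0,0]]]'| grep -E 'pos|force|gap'
python3 - <<'E'
from h import *
s,im,d=snap('wrist','w10.png');P=cloud('wrist',im,d,s)
m=(d>0)&(P[:,:,2]>36)&(P[:,:,2]<60)&(abs(P[:,:,0]-603)<30)&(abs(P[:,:,1]+292)<30); print(m.sum(),P[m].mean(0),P[m].max(0))
E
python3 go.py 630 15 210 60
```

```text
tcp_pos: [604.4, -292.8, 46.4]
contact_force: [-0.3, 0.2, -0.3]
finger_gap: 0.302
grip_force: 29.6
tcp_pos: [603.8, -292.5, 45.5]
contact_force: [0.6, -0.8, -0.0]
finger_gap: 0.502
grip_force: 0.0
tcp_pos: [605.5, -292.7, 199.0]
contact_force: [0.7, 0.2, -0.4]
finger_gap: 0.496
grip_force: 0.0
341 [ 602.39199365 -291.58884746   38.70223105] [ 613.01814654 -281.33134329   42.51727285]
pos [ 604.4 -292.5  196.7] yaw 97.5 tilt [ 0.002 -0.001 -1.   ] j7 21.0 t 44.525 F [-0.5  0.1 -0.2]
shift [301.5  65.8 -13.5] len 308.9
turn z 37.53770367269641
```

```bash
python3 -m creep '[[[25,5.2,0],[0,0,0]],[[35,7.2,0],[0,0,0]],[[40,8.3,0],[0,0,0]],[[40,8.3,0],[0,0,0]],[[40,8.3,0],[0,0,0]],[[40,8.3,0],[0,0,0]],[[40,8.3,0],[0,0,0]],[[30,6.2,0],[0,0,0]],[[22,5,0],[0,0,0]],[[0,0,0],[0,0,7.4]],[[0,0,0],[0,0,7.4]],[[0,0,0],[0,0,0]],[[0,0,0],[0,0,0]]]' 0.7| grep -E 'pos|force|gap'
python3 balls.py w11.png
```

```text
tcp_pos: [627.2, 24.8, 194.9]
contact_force: [0.6, -0.1, 0.2]
finger_gap: 0.701
grip_force: 0.0
[279.5  92.5  14.5  41.7 657.9 102.8  24. ]
[247.5  94.5  18.1  35.7 626.7 104.7  24. ]
[251.5 124.5  12.2  34.5 626.8  74.6  24. ]
[256.5  86.5  15.6  34.2 636.4 111.4  24. ]
```

View pics/w11.png

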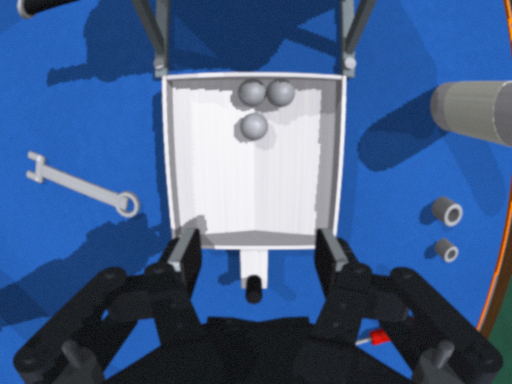

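Run:
```python
from h import *
s=env.read_state(); p=onplane('wrist',[(255,126),(252,93)],22,s); print(p.round(1)); p=p[0]
R=np.array(s['eef_rot']); print((R.T@(np.array([p[0],p[1],34])-s['tcp_pos'])).round(1))
```

```text
[[630.1  72.7  22. ]
 [631.3 105.8  22. ]]
[ 47.8  -3.1 161.1]
```

```bash
python3 -m creep '[[[16,-1,10],[0,0,0]],[[16,-1,20],[0,0,0]],[[16.5,-0.6,25],[0,0,0]],[[0,0,30],[0,0,0]],[[0,0,25],[0,0,0]],[[0,0,25],[0,0,0]],[[0,0,15],[0,0,0]],[[0,0,10],[0,0,0]],[[0,0,0],[0,0,0]]]' 0.65| grep -E 'pos|force'
python3 -m creep '[[[0,0,0],[0,0,0]],[[0,0,0],[0,0,0]],[[0,0,0],[0,0,0]],[[0,0,0],[0,0,0]],[[0,0,0],[0,0,0]],[[0,0,0],[0,0,0]],[[0,0,0],[0,0,0]]]' 0 30| grep -E 'pos|force|gap'
python3 -m creep '[[[0,0,-5],[0,0,0]],[[0,0,-20],[0,0,0]],[[0,0,-25],[0,0,0]],[[0,0,-30],[0,0,0]],[[0,0,-30],[0,0,0]],[[0,0,-25],[0,0,0]],[[0,0,0],[0,0,0]]]'| grep -E 'pos|force|gap'
python3 carrier.py; python3 go.py 612 -346.6 150 97.6
```

```text
tcp_pos: [630.5, 74.1, 34.8]
contact_force: [0.9, -0.3, 1.5]
grip_force: 0.0
tcp_pos: [631.8, 74.0, 36.8]
contact_force: [-1.0, -0.2, 6.2]
finger_gap: 0.3
grip_force: 29.5
tcp_pos: [632.8, 74.4, 174.0]
contact_force: [0.4, 0.2, -1.4]
finger_gap: 0.301
grip_force: 29.6
((552.1275024414062, -326.1065673828125), (207.162841796875, 147.25413513183594), 7.42500638961792)
well 0 [ 500.2 -361.1]
well 1 [ 493.  -305.6]
well 2 [ 555.7 -353.9]
well 3 [ 548.5 -298.3]
well 4 [ 611.3 -346.6]
well 5 [ 604.  -291.1]
angle 7.42500638961792
pos [631.5  74.  171.8] yaw 82.7 tilt [ 0.003  0.    -1.   ] j7 -27.0 t 49.125 F [-0.7  0.1 -1.3]
shift [-419.7   33.8   21.6] len 421.6
turn z -14.867758684748821
```

```bash
python3 -m creep '[[[-25,2,0],[0,0,0]],[[-35,2.8,0],[0,0,0]],[[-40,3.2,0],[0,0,0]],[[-40,3.2,0],[0,0,0]],[[-40,3.2,0],[0,0,0]],[[-40,3.2,0],[0,0,0]],[[-40,3.2,0],[0,0,0]],[[-40,3.2,0],[0,0,0]],[[-40,3.2,0],[0,0,0]],[[-35,2.8,0],[0,0,0]],[[-25,2,0],[0,0,0]],[[-21,2,0],[0,0,0]],[[0,0,10],[0,0,-7.4]],[[0,0,11],[0,0,-7.4]],[[0,0,0],[0,0,0]],[[0,0,0],[0,0,0]]]'| grep -E 'pos|force|gap'
python3 carrier.py | tail -3;python3 go.py 611 -348 45 97.6
```

```text
tcp_pos: [611.6, -347.9, 149.4]
contact_force: [0.5, 0.1, -1.9]
finger_gap: 0.298
grip_force: 29.6
well 4 [ 613.  -346.4]
well 5 [ 605.7 -290.9]
angle 7.429272651672363
pos [ 611.8 -348.   149.9] yaw 97.5 tilt [ 0.001 -0.    -1.   ] j7 24.0 t 51.175 F [-0.9 -0.1 -0.4]
shift [ 1.000e-01 -8.000e-01  1.049e+02] len 104.9
turn z -0.12342456419852965
```

```bash
python3 -m creep '[[[0,-0.5,25],[0,0,0]],[[0,0,25],[0,0,0]],[[0,0,25],[0,0,0]],[[0,0,15],[0,0,0]],[[0,0,10],[0,0,0]],[[0,0,5],[0,0,0]],[[0,0,0],[0,0,0]],[[0,0,0],[0,0,0]]]'| grep -E 'pos|force|gap'
python3 -m creep '[[[0,0,0],[0,0,0]],[[0,0,0],[0,0,0]],[[0,0,0],[0,0,0]],[[0,0,0],[0,0,0]],[[0,0,0],[0,0,0]]]' 0.5 | grep -E 'pos|force|gap'
python3 -m creep '[[[0,0,-10],[0,0,0]],[[0,0,-25],[0,0,0]],[[0,0,-30],[0,0,0]],[[0,0,-30],[0,0,0]],[[0,0,-30],[0,0,0]],[[0,0,-25],[0,0,0]],[[0,0,0],[0,0,0]]]'| grep -E 'pos|force|gap'
python3 - <<'E'
from h import *
s,im,d=snap('wrist','w12.png');P=cloud('wrist',im,d,s)
m=(d>0)&(P[:,:,2]>35)&(P[:,:,2]<60)&(abs(P[:,:,0]-605)<40)&(abs(P[:,:,1]+322)<70)
L=cv2.connectedComponentsWithStats(m.astype(np.uint8))
for i in range(1,L[0]):
    if L[2][i,4]>20: q=P[L[1]==i]; print(L[2][i],q.mean(0).round(1),q[:,2].max().round(1))
E
python3 go.py 628 25 200 82.8
```

```text
tcp_pos: [611.3, -347.7, 45.1]
contact_force: [-0.7, 1.7, -1.5]
finger_gap: 0.301
grip_force: 29.6
tcp_pos: [610.9, -348.3, 44.5]
contact_force: [-0.7, -0.3, 0.3]
finger_gap: 0.5
grip_force: 0.0
tcp_pos: [612.7, -348.6, 198.2]
contact_force: [0.0, 0.1, 0.9]
finger_gap: 0.502
grip_force: 0.0
[242 105  25  24 443] [ 602.7 -292.    38.4] 42.5
[243 162  24  23 411] [ 610.  -346.9   38.5] 42.7
pos [ 611.6 -348.2  195.8] yaw 97.5 tilt [ 0.002 -0.001 -1.   ] j7 25.0 t 53.725 F [ 0.6 -0.  -0.7]
shift [367.9  65.3  -4.6] len 373.6
turn z 14.743226414780963
```

```bash
python3 -m creep '[[[25,4.5,0],[0,0,0]],[[35,6.2,0],[0,0,0]],[[40,7.1,0],[0,0,0]],[[40,7.1,0],[0,0,0]],[[40,7.1,0],[0,0,0]],[[40,7.1,0],[0,0,0]],[[40,7.1,0],[0,0,0]],[[40,7.1,0],[0,0,0]],[[30,5.3,0],[0,0,0]],[[22,4,0],[0,0,0]],[[16,2.8,0],[0,0,0]],[[0,0,0],[0,0,7.4]],[[0,0,0],[0,0,7.4]],[[0,0,0],[0,0,0]],[[0,0,0],[0,0,0]]]' 0.7| grep -E 'pos|force|gap'
cat > blobs.py <<'E'
from h import *
s,im,d=snap('wrist'); P=cloud('wrist',im,d,s)
hsv=cv2.cvtColor(im,cv2.COLOR_RGB2HSV); g=cv2.medianBlur(hsv[:,:,2],3)
m=(d>0)&(P[:,:,2]>24)&(P[:,:,2]<46)&(abs((P[:,:,0]-624.7)-.125*(P[:,:,1]-40))<66)&(P[:,:,1]>-30)&(P[:,:,1]<119)
m=cv2.morphologyEx(m.astype(np.uint8),cv2.MORPH_OPEN,np.ones((5,5),np.uint8))
L=cv2.connectedComponentsWithStats(m); best=None
for i in range(1,L[0]):
    if L[2][i,4]>60:
        q=P[L[1]==i]; print(L[2][i],L[3][i].round(1),q[q[:,2]>q[:,2].max()-6].mean(0).round(1),q.max(0).round(1),q.min(0).round(1),onplane('wrist',L[3][i],24,s)[0].round(1))
E
python3 blobs.py; python3 balls.py w13.png
```

```text
tcp_pos: [627.5, 24.5, 194.2]
contact_force: [0.1, 0.5, 0.4]
finger_gap: 0.701
grip_force: 0.0
[ 238   77   57   29 1232] [266.2  92. ] [657.3 102.8  39.2] [672.  118.9  42.8] [617.8  89.8  24.2] [645.5 104.5  24. ]
[279.5  92.5  14.3  42.2 658.4 102.7  24. ]
[252.5  91.5  15.9  35.7 632.4 106.8  24. ]
```

```bash
python3 -m creep '[[[20,-1.5,10],[0,0,0]],[[25,-2,20],[0,0,0]],[[25,-2,20],[0,0,0]],[[11,-0.8,20],[0,0,0]],[[0,0,20],[0,0,0]],[[0,0,20],[0,0,0]],[[0,0,15],[0,0,0]],[[0,0,8],[0,0,0]],[[0,0,0],[0,0,0]]]' 0| grep -E 'pos|force'
python3 -m creep '[[[0,0,2],[0,0,0]],[[0,0,2],[0,0,0]],[[0,0,0],[0,0,0]]]'| grep -E 'pos|force'
```

```text
tcp_pos: [631.2, 106.2, 60.9]
contact_force: [0.6, -0.2, 0.2]
grip_force: 0.0
tcp_pos: [631.6, 106.3, 57.7]
contact_force: [-0.6, -1.1, -0.3]
grip_force: 0.0
```

```bash
python3 -m creep '[[[0,0,1.5],[0,0,0]],[[0,0,1.5],[0,0,0]],[[0,0,0],[0,0,0]]]'| grep -E 'pos|force'; python3 -m creep '[[[0,0,1],[0,0,0]],[[0,0,0],[0,0,0]]]'| grep -E 'pos|force'
```

```text
tcp_pos: [632.3, 106.5, 55.3]
contact_force: [-0.1, 0.5, 3.8]
grip_force: 1.9
tcp_pos: [632.8, 106.5, 55.1]
contact_force: [1.2, -0.6, 6.4]
grip_force: 3.3
```

Contact on top of the ball (6 N). Roll it away from the wall.

```bash
python3 -m creep '[[[-3,0,0],[0,0,0]],[[-5,0,0],[0,0,0]],[[-5,0,0],[0,0,0]],[[-5,0,0],[0,0,0]],[[-5,0,0],[0,0,0]],[[-5,0,0],[0,0,0]],[[-5,0,0],[0,0,0]],[[-5,0,0],[0,0,0]],[[-5,0,0],[0,0,0]],[[-5,0,0],[0,0,0]],[[-5,0,0],[0,0,0]],[[-4,0,0],[0,0,0]],[[0,0,0],[0,0,0]]]'| grep -E 'pos|force'; python3 -m creep '[[[0,0,-15],[0,0,0]],[[-5,0,-30],[0,0,0]],[[-7,0,-35],[0,0,0]],[[-7,0,-35],[0,0,0]],[[-7,0,-25],[0,0,0]],[[0,0,0],[0,0,0]],[[0,0,0],[0,0,0]]]' 0.65| grep -E 'pos|force';python3 blobs.py; python3 balls.py w14.png
```

```text
tcp_pos: [624.3, 49.1, 53.5]
contact_force: [0.1, -1.0, 0.8]
grip_force: 0.0
tcp_pos: [620.5, 24.6, 193.2]
contact_force: [-0.9, -0.1, 0.2]
grip_force: 0.0
[ 244   96   56   36 1252] [271.8 113.4] [653.6  78.8  39.2] [666.9 102.   43.1] [614.4  64.4  24.1] [641.2  83.   24. ]
[286.5 116.5  14.5  41.8 654.6  78.3  24. ]
[260.5 107.5  12.5  36.4 630.5  90.1  24. ]
```

```bash
python3 -m creep '[[[18,8,10],[0,0,0]],[[20,9,20],[0,0,0]],[[19,9,20],[0,0,0]],[[0,0,10],[0,0,-10.4]],[[0,0,10],[0,0,-10.4]],[[0,0,0],[0,0,-10.4]],[[0,0,0],[0,0,-10.4]],[[0,0,0],[0,0,-10.4]],[[0,0,0],[0,0,-10.4]],[[0,0,0],[0,0,-10.4]],[[0,0,0],[0,0,0]],[[0,0,0],[0,0,0]]]' 0.55| grep -E 'pos|force';python3 blobs.py; python3 balls.py w15.png; python3 go.py 653.5 78 40 156
```

```text
tcp_pos: [653.8, 78.2, 122.6]
contact_force: [0.4, -0.5, -0.1]
grip_force: 0.0
[ 238  144   38   71 2032] [256.2 179. ] [651.9  79.   38.9] [666.8 102.1  42.4] [614.6  64.7  24.2] [641.4  83.1  24. ]
[257.5 195.5  17.9  39.7 654.2  78.1  24. ]
[256.5 160.5  18.   35.7 628.4  89.   24. ]
pos [653.9  77.8 123.1] yaw 155.5 tilt [-0.  0. -1.] j7 37.0 t 62.025 F [-0.   0.9 -0.9]
shift [ 0.5  0.  83.1] len 83.1
turn z -0.5265874906289127
```

View pics/w15.png

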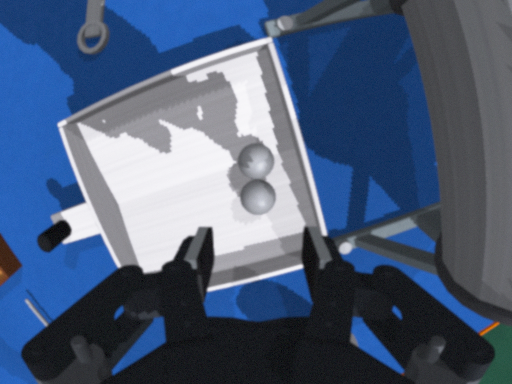

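```bash
python3 -m creep '[[[0,0,25],[0,0,0]],[[0,0,25],[0,0,0]],[[0,0,20],[0,0,0]],[[0,0,9],[0,0,0]],[[0,0,4],[0,0,0]],[[0,0,0],[0,0,0]]]' 0.55| grep -E 'pos|force'
python3 -m creep '[[[0,0,0],[0,0,0]],[[0,0,0],[0,0,0]],[[0,0,0],[0,0,0]],[[0,0,0],[0,0,0]],[[0,0,0],[0,0,0]],[[0,0,0],[0,0,0]],[[0,0,0],[0,0,0]]]' 0 30| grep -E 'pos|force|gap'
python3 -m creep '[[[0,0,-5],[0,0,0]],[[0,0,-20],[0,0,0]],[[0,0,-25],[0,0,0]],[[0,0,-30],[0,0,0]],[[0,0,-30],[0,0,0]],[[0,0,-25],[0,0,0]],[[0,0,0],[0,0,0]]]'| grep -E 'pos|force|gap'
python3 carrier.py; python3 go.py 500 -362.5 150 97.6
```

```text
tcp_pos: [654.4, 77.5, 41.0]
contact_force: [0.3, 0.2, -0.1]
grip_force: 0.0
tcp_pos: [654.5, 77.2, 41.4]
contact_force: [-0.6, -1.0, 6.2]
finger_gap: 0.302
grip_force: 29.5
tcp_pos: [655.5, 78.4, 178.9]
contact_force: [0.2, 0.7, -0.7]
finger_gap: 0.304
grip_force: 29.6
((534.6643676757812, -321.70068359375), (205.49697875976562, 147.97434997558594), 7.536968231201172)
well 0 [ 482.8 -356.8]
well 1 [ 475.5 -301.3]
well 2 [ 538.3 -349.5]
well 3 [ 531.  -293.9]
well 4 [ 593.9 -342.1]
well 5 [ 586.5 -286.6]
angle 7.536968231201172
pos [654.4  77.8 176.8] yaw 155.6 tilt [ 0.002  0.001 -1.   ] j7 39.0 t 64.575 F [ 0.  -0.3 -1.3]
shift [ -41.6 -464.8   26.1] len 467.4
turn z 57.95212679641651
```

```bash
python3 -m creep '[[[-1.3,-25,0],[0,0,0]],[[-2,-38,0],[0,0,0]],[[-2,-42,0],[0,0,0]],[[-2,-42,0],[0,0,0]],[[-2,-42,0],[0,0,0]],[[-2,-42,0],[0,0,0]],[[-2,-42,0],[0,0,0]],[[-2,-42,0],[0,0,0]],[[-2,-42,0],[0,0,0]],[[-2,-42,0],[0,0,0]],[[-2,-38,0],[0,0,0]],[[-2,-31,0],[0,0,0]],[[0,0,0],[0,0,9.7]],[[0,0,0],[0,0,9.7]],[[0,0,0],[0,0,9.7]],[[0,0,0],[0,0,9.7]],[[0,0,0],[0,0,9.7]],[[0,0,0],[0,0,9.5]],[[0,0,0],[0,0,0]],[[0,0,0],[0,0,0]]]'| grep -E 'pos|force|gap'
python3 wells.py w16.png; python3 carrier.py; python3 go.py 482 -358.5 45 97.6
cat > seated.py <<'E'
from h import *
s,im,d=snap('wrist');P=cloud('wrist',im,d,s)
m=(d>0)&(P[:,:,2]>35)&(P[:,:,2]<60)&(abs(P[:,:,0]-540)<90)&(abs(P[:,:,1]+325)<70)
L=cv2.connectedComponentsWithStats(m.astype(np.uint8))
for i in range(1,L[0]):
    if L[2][i,4]>40: q=P[L[1]==i]; print(L[2][i],q.mean(0).round(1),q[:,2].max().round(1))
E
python3 seated.py
```

```text
tcp_pos: [480.9, -358.1, 174.6]
contact_force: [-0.3, -0.3, -1.7]
finger_gap: 0.305
grip_force: 29.7
[247 106  25  26 344] [ 478.6 -300.4   24. ]
[308 108  24  25 402] [ 532.6 -293.7   24. ]
[495 117   8  17  68] [ 753.5 -253.5   24. ]
[256 166  15  21 271] [ 485.9 -354.6   24. ]
[312 167  17  23 325] [ 540.  -348.3   24. ]
[217 217  32   4  62] [ 460.6 -402.6   24. ]
[ 20 357  30  15  78] [ 106.9 -776.6   24. ]
((534.8577880859375, -321.6605529785156), (206.79588317871094, 147.16928100585938), 7.249216556549072)
well 0 [ 482.8 -356.5]
well 1 [ 475.8 -301. ]
well 2 [ 538.4 -349.4]
well 3 [ 531.3 -293.9]
well 4 [ 593.9 -342.4]
well 5 [ 586.9 -286.8]
angle 7.249216556549072
pos [ 481.2 -358.2  175. ] yaw 97.6 tilt [-0.001  0.001 -1.   ] j7 30.0 t 67.175 F [-0.2  0.3 -0.3]
shift [ -0.5   0.9 130. ] len 130.0
turn z 0.01885139578394046
[366 112  24  25 414] [ 582.9 -288.1   38.4] 42.5
[362 170  23  24 399] [ 590.1 -342.9   38.5] 42.3
```

```bash
python3 -m creep '[[[0,-0.8,25],[0,0,0]],[[0,0,30],[0,0,0]],[[0,0,25],[0,0,0]],[[0,0,25],[0,0,0]],[[0,0,12],[0,0,0]],[[0,0,8],[0,0,0]],[[0,0,4.5],[0,0,0]],[[0,0,0],[0,0,0]],[[0,0,0],[0,0,0]]]'| grep -E 'pos|force|gap'
python3 -m creep '[[[0,0,0],[0,0,0]],[[0,0,0],[0,0,0]],[[0,0,0],[0,0,0]],[[0,0,0],[0,0,0]],[[0,0,0],[0,0,0]]]' 0.5 | grep -E 'pos|force|gap'
python3 -m creep '[[[0,0,-10],[0,0,0]],[[0,0,-25],[0,0,0]],[[0,0,-30],[0,0,0]],[[0,0,-30],[0,0,0]],[[0,0,-30],[0,0,0]],[[0,0,-25],[0,0,0]],[[0,0,0],[0,0,0]]]'| grep -E 'pos|force|gap'
python3 seated.py
python3 go.py 628 25 200 82.8
```

```text
tcp_pos: [481.1, -358.8, 46.7]
contact_force: [1.0, -1.0, -1.4]
finger_gap: 0.299
grip_force: 29.7
tcp_pos: [480.6, -358.5, 46.0]
contact_force: [-0.2, 0.3, 0.3]
finger_gap: 0.5
grip_force: 0.0
tcp_pos: [482.3, -359.0, 199.2]
contact_force: [0.2, -0.5, 0.3]
finger_gap: 0.5
grip_force: 0.0
[356 109  22  23 362] [ 583.3 -288.1   38.4] 42.5
[245 161  23  23 375] [ 480.7 -356.6   38.2] 41.7
[353 163  21  22 341] [ 590.2 -342.6   38.6] 42.7
pos [ 481.2 -358.6  197.3] yaw 97.5 tilt [ 0.002 -0.002 -1.   ] j7 30.0 t 69.9 F [-0.4  0.3 -0.7]
shift [361.1 195.9  -3. ] len 410.8
turn z 14.740169242651177
```

```bash
python3 -m creep '[[[20,11,0],[0,0,0]],[[32,17.4,0],[0,0,0]],[[36,19.5,0],[0,0,0]],[[36,19.5,0],[0,0,0]],[[36,19.5,0],[0,0,0]],[[36,19.5,0],[0,0,0]],[[36,19.5,0],[0,0,0]],[[36,19.5,0],[0,0,0]],[[36,19.5,0],[0,0,0]],[[30,16,0],[0,0,0]],[[27,14.5,0],[0,0,0]],[[0,0,0],[0,0,7.4]],[[0,0,0],[0,0,7.4]],[[0,0,0],[0,0,0]],[[0,0,0],[0,0,0]],[[0,0,0],[0,0,0]]]' 0.65| grep -E 'pos|force|gap'
python3 blobs.py; python3 balls.py w17.png; python3 go.py 630 90 35 82.8
```

```text
tcp_pos: [626.8, 24.8, 195.7]
contact_force: [0.9, 0.1, 0.5]
finger_gap: 0.648
grip_force: 0.0
[241  97  27  27 592] [253.9 109.9] [630.5  89.   33.7] [644.  102.1  36.9] [617.6  75.6  24.1] [630.6  88.8  24. ]
[254.5 110.5  14.6  35.  631.2  88.1  24. ]
pos [626.9  24.9 195.9] yaw 82.8 tilt [-0.  0. -1.] j7 -24.0 t 72.0 F [-0.1  0.4 -0.2]
shift [ 65.   -5.1 160.9] len 173.6
turn z -0.04348852454893404
```

Ball at (630.8, 89); shift (64.2, −4.2, 161).

```bash
python3 -m creep '[[[16,-1,10],[0,0,0]],[[24,-1.6,20],[0,0,0]],[[24.2,-1.6,25],[0,0,0]],[[0,0,30],[0,0,0]],[[0,0,25],[0,0,0]],[[0,0,25],[0,0,0]],[[0,0,15],[0,0,0]],[[0,0,10],[0,0,0]],[[0,0,0],[0,0,0]]]' 0.65| grep -E 'pos|force'
python3 -m creep '[[[0,0,0],[0,0,0]],[[0,0,0],[0,0,0]],[[0,0,0],[0,0,0]],[[0,0,0],[0,0,0]],[[0,0,0],[0,0,0]],[[0,0,0],[0,0,0]],[[0,0,0],[0,0,0]]]' 0 30| grep -E 'pos|force|gap'
python3 -m creep '[[[0,0,-5],[0,0,0]],[[0,0,-20],[0,0,0]],[[0,0,-25],[0,0,0]],[[0,0,-30],[0,0,0]],[[0,0,-30],[0,0,0]],[[0,0,-25],[0,0,0]],[[0,0,0],[0,0,0]]]'| grep -E 'pos|force|gap'
python3 carrier.py; python3 go.py 472.5 -302.5 150 97.6
```

```text
tcp_pos: [630.6, 89.5, 35.5]
contact_force: [0.5, -0.4, -0.1]
grip_force: 0.0
tcp_pos: [632.2, 89.4, 37.3]
contact_force: [1.0, -1.4, 5.4]
finger_gap: 0.302
grip_force: 29.6
tcp_pos: [632.4, 90.0, 174.2]
contact_force: [-0.2, 0.7, -1.0]
finger_gap: 0.298
grip_force: 29.6
((534.4521484375, -321.5091552734375), (205.56361389160156, 147.57733154296875), 7.325796127319336)
well 0 [ 482.5 -356.4]
well 1 [ 475.3 -300.9]
well 2 [ 538.  -349.3]
well 3 [ 530.9 -293.7]
well 4 [ 593.6 -342.1]
well 5 [ 586.4 -286.6]
angle 7.325796127319336
pos [631.2  89.5 172.1] yaw 82.7 tilt [ 0.002  0.    -1.   ] j7 -31.0 t 74.925 F [-1.2  0.1 -1.1]
shift [-408.9 -108.    21.7] len 423.5
turn z -14.858337913920934
```

```bash
python3 -m creep '[[[-25,-6.6,0],[0,0,0]],[[-35,-9.2,0],[0,0,0]],[[-40,-10.6,0],[0,0,0]],[[-40,-10.6,0],[0,0,0]],[[-40,-10.6,0],[0,0,0]],[[-40,-10.6,0],[0,0,0]],[[-40,-10.6,0],[0,0,0]],[[-40,-10.6,0],[0,0,0]],[[-40,-10.6,0],[0,0,0]],[[-30,-7.9,0],[0,0,0]],[[-22,-5.8,0],[0,0,0]],[[-17,-4.3,0],[0,0,0]],[[0,0,0],[0,0,-7.4]],[[0,0,0],[0,0,-7.4]],[[0,0,0],[0,0,0]],[[0,0,0],[0,0,0]]]'| grep -E 'pos|force|gap'
python3 seated.py; python3 wells.py w18.png; python3 go.py 473.2 -302.8 45.5 97.6
```

```text
tcp_pos: [471.9, -302.4, 170.6]
contact_force: [-0.1, -0.3, -1.0]
finger_gap: 0.302
grip_force: 29.6
[366 172  22  24 380] [ 582.9 -287.5   38.3] 42.1
[359 226  22  21 327] [ 589.8 -341.9   38.5] 42.1
[260 167  13  24 262] [ 479.7 -299.8   24. ]
[315 168  17  23 328] [ 533.1 -293.2   24. ]
[301 223  26  38 265] [ 539.  -349.7   24. ]
[231 259  16  16  63] [ 461.1 -401.9   24. ]
pos [ 472.  -302.6  170.8] yaw 97.5 tilt [-0.  0. -1.] j7 26.0 t 77.025 F [-0.4 -0.5 -0.5]
shift [ -0.4   1.2 125.3] len 125.3
turn z -0.10947485288360781
```

```bash
python3 -m creep '[[[-0.3,1.2,25],[0,0,0]],[[0,0,30],[0,0,0]],[[0,0,25],[0,0,0]],[[0,0,20],[0,0,0]],[[0,0,12],[0,0,0]],[[0,0,8],[0,0,0]],[[0,0,5.5],[0,0,0]],[[0,0,0],[0,0,0]],[[0,0,0],[0,0,0]]]'| grep -E 'pos|force|gap'
python3 -m creep '[[[0,0,0],[0,0,0]],[[0,0,0],[0,0,0]],[[0,0,0],[0,0,0]],[[0,0,0],[0,0,0]],[[0,0,0],[0,0,0]]]' 0.5 | grep -E 'pos|force|gap'
python3 -m creep '[[[0,0,-10],[0,0,0]],[[0,0,-25],[0,0,0]],[[0,0,-30],[0,0,0]],[[0,0,-30],[0,0,0]],[[0,0,-30],[0,0,0]],[[0,0,-25],[0,0,0]],[[0,0,0],[0,0,0]]]'| grep -E 'pos|force|gap'
python3 seated.py
python3 go.py 608 -94 200 82.8
```

```text
tcp_pos: [473.6, -302.8, 45.9]
contact_force: [0.0, 1.6, 0.2]
finger_gap: 0.303
grip_force: 29.6
tcp_pos: [473.3, -303.0, 45.5]
contact_force: [0.4, -0.6, 0.2]
finger_gap: 0.501
grip_force: 0.0
tcp_pos: [475.0, -303.4, 198.5]
contact_force: [-0.9, 1.0, -0.6]
finger_gap: 0.498
grip_force: 0.0
[244 162  25  23 417] [ 473.5 -301.    38.6] 42.8
[354 163  21  22 323] [ 583.2 -287.2   38.3] 42.6
[348 213  20  21 287] [ 590.2 -342.4   38.5] 42.1
[245 215  22  20 323] [ 480.3 -356.3   38.2] 41.4
pos [ 473.9 -303.1  196.7] yaw 97.5 tilt [ 0.002 -0.001 -1.   ] j7 26.0 t 79.7 F [-0.2  0.2 -0.4]
shift [189.6 160.4  -3.4] len 248.4
turn z 14.743342756575146
```

```bash
python3 -m creep '[[[20,17,0],[0,0,0]],[[30,25.4,0],[0,0,0]],[[30,25.4,0],[0,0,0]],[[30,25.4,0],[0,0,0]],[[30,25.4,0],[0,0,0]],[[30,25.4,0],[0,0,0]],[[19.6,16.4,0],[0,0,0]],[[0,0,0],[0,0,7.4]],[[0,0,0],[0,0,7.4]],[[0,0,0],[0,0,0]],[[0,0,0],[0,0,0]]]' 1| grep -E 'pos|force|gap'
python3 - <<'E'
from h import *
s,im,d=snap('wrist'); P=cloud('wrist',im,d,s); g=im.max(2)
m=(g<70)&(P[:,:,2]>55)&(P[:,:,2]<80)&(abs(P[:,:,0]-608)<30)&(abs(P[:,:,1]+94)<30); print(P[m].mean(0))
E
python3 go.py 607.5 -94 57 82.8
```

```text
tcp_pos: [607.0, -94.0, 194.7]
contact_force: [0.5, 0.4, 0.5]
finger_gap: 1.002
grip_force: 0.0
[606.87612326 -93.67220008  67.16946723]
pos [607.1 -94.1 194.9] yaw 82.8 tilt [-0.001  0.    -1.   ] j7 -12.0 t 81.125 F [ 0.7  0.8 -0.5]
shift [1.000e-01 6.000e-01 1.379e+02] len 137.9
turn z 0.009776521653918735
```

```bash
python3 -m creep '[[[0,0.6,25],[0,0,0]],[[0,0,30],[0,0,0]],[[0,0,30],[0,0,0]],[[0,0,25],[0,0,0]],[[0,0,18],[0,0,0]],[[0,0,10],[0,0,0]],[[0,0,0],[0,0,0]]]' 1| grep -E 'pos|force'
python3 -m creep '[[[0,0,0],[0,0,0]],[[0,0,0],[0,0,0]],[[0,0,0],[0,0,0]],[[0,0,0],[0,0,0]],[[0,0,0],[0,0,0]],[[0,0,0],[0,0,0]],[[0,0,0],[0,0,0]],[[0,0,0],[0,0,0]]]' 0 30| grep -E 'pos|force|gap'
python3 -m creep '[[[5,0,0],[0,0,0]],[[10,0,0],[0,0,0]],[[11,0,0],[0,0,0]],[[11,0,0],[0,0,0]],[[11,0,0],[0,0,0]],[[11,0,0],[0,0,0]],[[11,0,0],[0,0,0]],[[11,0,0],[0,0,0]],[[11,0,0],[0,0,0]],[[11,0,0],[0,0,0]],[[11,0,0],[0,0,0]],[[11,0,0],[0,0,0]],[[11,0,0],[0,0,0]],[[11,0,0],[0,0,0]],[[11,0,0],[0,0,0]],[[11,0,0],[0,0,0]],[[10,0,0],[0,0,0]],[[8,0,0],[0,0,0]],[[6,0,0],[0,0,0]],[[4,0,0],[0,0,0]]]'| grep -E 'pos|force'
python3 -m creep '[[[3,0,0],[0,0,0]],[[3,0,0],[0,0,0]],[[2,0,0],[0,0,0]],[[1,0,0],[0,0,0]],[[0,0,0],[0,0,0]]]'| grep -E 'pos|force'
```

```text
tcp_pos: [607.8, -94.0, 57.1]
contact_force: [0.4, -0.1, 0.1]
grip_force: 0.0
tcp_pos: [607.7, -94.0, 58.0]
contact_force: [-3.2, -0.3, 4.8]
finger_gap: 0.195
grip_force: 29.7
tcp_pos: [632.9, 101.5, 58.0]
contact_force: [-2.1, -1.7, 5.2]
grip_force: 29.8
tcp_pos: [634.1, 110.4, 58.0]
contact_force: [-2.6, -0.6, 5.7]
grip_force: 29.9
```

```bash
python3 -m creep '[[[1.5,0,0],[0,0,0]],[[1.5,0,0],[0,0,0]],[[1.5,0,0],[0,0,0]],[[1.5,0,0],[0,0,0]],[[1.5,0,0],[0,0,0]],[[0,0,0],[0,0,0]],[[0,0,0],[0,0,0]]]'| grep -E 'pos|force'; python3 -m creep '[[[-1,0,0],[0,0,0]],[[-1,0,0],[0,0,0]],[[-1.3,0,0],[0,0,0]],[[0,0,0],[0,0,0]]]'| grep -E 'pos|force'
python3 -m creep '[[[0,0,0],[0,0,0]],[[0,0,0],[0,0,0]],[[0,0,0],[0,0,0]],[[0,0,0],[0,0,0]],[[0,0,0],[0,0,0]],[[0,0,-10],[0,0,0]],[[0,0,-25],[0,0,0]],[[0,0,-25],[0,0,0]],[[0,0,-25],[0,0,0]],[[0,0,-25],[0,0,0]],[[0,0,-25],[0,0,0]],[[0,0,-25],[0,0,0]],[[0,0,-25],[0,0,0]],[[0,0,0],[0,0,0]],[[0,0,0],[0,0,0]]]' 1| grep -E 'pos|force'
python3 - <<'E'
from h import *
s,im,d=snap('wrist'); P=cloud('wrist',im,d,s); g=im.max(2)
m=(g<70)&(P[:,:,2]>55)&(P[:,:,2]<80)&(abs(P[:,:,0]-635)<30)&(abs(P[:,:,1]-114)<30); print('knob',P[m].mean(0))
E
python3 port.py
```

```text
tcp_pos: [634.5, 113.5, 57.9]
contact_force: [-5.2, -5.5, 8.6]
grip_force: 30.2
tcp_pos: [634.5, 113.4, 58.0]
contact_force: [-2.9, -2.5, 6.3]
grip_force: 29.9
tcp_pos: [634.2, 114.3, 241.8]
contact_force: [0.3, 0.2, -0.4]
grip_force: 0.0
knob [633.41964577 113.94026714  67.42534533]
scene rim angles hist [ 27  33  39  63  62  66  84  91  86  82  58   0   0   0   0   0   0   0
   0 115  36  55  55  49  23  30  19   0   0   0]
 inside 395 high pts r<45: 297
 grip [-146.5  -56.2    5.2] [[-171.2, -61.4, 1.9], [-125.3, -51.2, 9.7]]
side rim angles hist [61 59 62 71 70 71 66 65 66 76 32  0  0  0  0  0  0  1  3 11  2  0  0  2
  5  4  6  3  4  3]
 inside 52 high pts r<45: 17
 grip [-147.6  -60.     5.4] [[-171.0, -64.6, -0.7], [-124.8, -54.8, 12.6]]
wrist rim angles hist [ 222  182  293  779  923 1005 1399 1719 1845 1632 1523    0    0    0
    0    0    0    0    0    0    0    0    0    0    0    0    0    0
    0    0]
 inside 4534 high pts r<45: 3501
 grip [-147.5  -55.2    6.4] [[-174.1, -62.2, 3.5], [-123.3, -48.2, 8.5]]
```

Run:
```python
from h import *
snap('scene','f1.png');snap('side','f2.png')
cv2.imwrite('pics/f.png',cv2.hconcat([cv2.resize(cv2.imread('pics/f1.png')[120:320,60:420],(480,267)),cv2.resize(cv2.imread('pics/f2.png')[90:350,160:380],(226,267))]))
```

```text
(no output)
```

View pics/f.png

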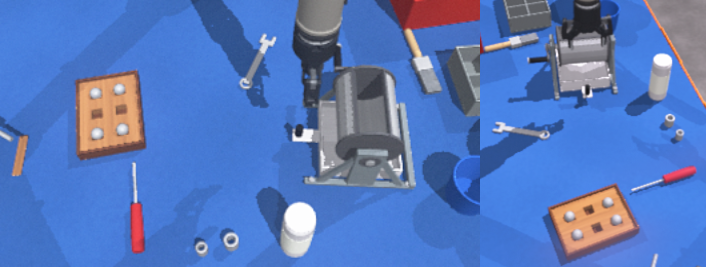

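The picture shows four balls in the carrier's corner wells (around (108,110)). The pan is home, the port faces up, and the spanner, screwdriver and brush lie where they were.

```bash
python3 -c "
from station import close_job
print(close_job())"
```

```text
the job is handed in; nothing more can be done
None
```

The job is handed in: all four balls found are seated in the carrier's corner wells, the drum port faces up to within a degree or two, the pan is home on its stop, and the spanner, screwdriver and brush were left alone.

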